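# Get a batch ready in the spray booth

### The job

Get this batch ready for spraying: first put the loose lid on the tub of masking plugs and press it firmly down until it sits level on the rim all round. Then lay every panel flat and square across both narrow rails of the spray rack, sticking out about equally at each side and with at least a finger's width (15 mm) of air between neighbours, and stand the primer can upright, right down, in the bore of its grey holder. When all that is in place, press the button on the switch box fully down to start the extraction, and leave the other things on the table where they are.

Things in the scene. Friction and masses are not known exactly. Their poses are not given: they have to be found in the camera images.
- panel1: bare wooden panel, a plain flat board 180 x 45 x 15 mm (about 85 g), all alike; origin: the centre of the board (7.5 mm above what it lies on), x along its length, y across its width, z through its thickness; either face may be up. Lies flat on the table at the start; not every panel is there in every run (absent: None from the start).
- panel2: bare wooden panel, a plain flat board 180 x 45 x 15 mm (about 85 g), all alike; origin: the centre of the board (7.5 mm above what it lies on), x along its length, y across its width, z through its thickness; either face may be up. Lies flat on the table at the start; not every panel is there in every run (absent: None from the start).
- panel3: bare wooden panel, a plain flat board 180 x 45 x 15 mm (about 85 g), all alike; origin: the centre of the board (7.5 mm above what it lies on), x along its length, y across its width, z through its thickness; either face may be up. Lies flat on the table at the start; not every panel is there in every run (absent: None from the start).
- rack_mid (a point): fixed steel spray rack: point midway between its two rails, at rail-top height (60 mm) and mid-length; x across the rails, y along them, z up. Rails 360 mm long, 6 mm wide, at x = +46 and -46 mm, standing 25 mm clear of a flat drip tray (130 x 358 mm, top at 35 mm) below them. A laid panel has its length along this x (either way) and its underside at this height.
- tub: open round white plastic tub, 100 mm outside diameter, 92 mm inside, 80 mm tall, loose on the table, 0.7 kg, with black rubber plugs in it (part of the tub); origin: centre of its underside, z up.
- lid: loose round white lid: flange 106 mm across, 5 mm thick; below it a tapered plug 87 mm across, 9 mm deep, that goes inside the tub; on top a round knob 24 mm across, 30 mm tall. Origin: centre of the plug's underside, z up; flange from 9 to 14 mm, knob from 14 to 44 mm. Starts upright on the table; seated, its origin is 71 mm above the tub's.
- fan_top (a point): centre of the top of the push button (30 mm across, travel 6 mm, spring of 5 N fully down) on the top of the grey switch box (90 x 70 x 45 mm, fixed); it is pressed straight down.
- fan (a joint): travel of the button: 0 up, 0.006 m fully down.
- tape: bystander: roll of masking tape, 90 mm across, 25 mm high; origin underside centre.
- sander: bystander: cork sanding block 60 x 95 x 30 mm; origin underside centre.
- scraper: bystander: filling knife lying on the table; origin near its middle.
- primer: primer spray can, plain metal, 50 mm across and 105 mm tall, with a grey cap 42 mm across on top (130 mm in all), 0.2 kg, standing on the table; origin: centre of its underside, z up.
- holder: fixed grey plastic square block 90 x 90 mm, 35 mm high, with a round bore of 55 mm right through it in which the can stands on the table; origin: centre of the bore at table height, z up.
- jar1: bystander: jar, 72 mm across, 90 mm tall; origin underside centre.
- mixcup: bystander: grey mixing cup, 80 mm across, 100 mm tall; origin underside centre.
- gun: bystander: spray gun standing on its cup, 65 mm across, about 140 mm tall; origin underside centre.
Not all that is in view belongs to the job. Leave any purple or yellow look-alike of the lid alone.

How it is judged (in metres and radians):
On the way, in this order (a step that is already met when the one before it is completed fails the run):
1. the lid is pressed down (over 5 N) and sits level and fully home on the tub (z of lid in the frame of tub between 0.068 and 0.0735 m and horizontal distance between lid and tub below 0.005 m and angle between the z axis of lid and the z axis of tub, either way round below 0.05 rad and angle between tub's own z axis and vertical below 0.07 rad and contact force between lid and tub above 5 N), for 0.1 s.
2. every panel lies on both rails and the can stands in its holder, the tub still closed (x of panel1 in the frame of rack_mid between -0.012 and 0.012 m and y of panel1 in the frame of rack_mid between -0.138 and 0.138 m and z of panel1 in the frame of rack_mid between 0.0035 and 0.0125 m and angle between the z axis of each of panel1, panel2, panel3 and the z axis of rack_mid, either way round below 0.07 rad and angle between the x axis of each of panel1, panel2, panel3 and the x axis of rack_mid, either way round below 0.15 rad and linear speed of each of panel1, panel2, panel3, primer below 0.02 m/s and x of panel2 in the frame of rack_mid between -0.012 and 0.012 m and y of panel2 in the frame of rack_mid between -0.138 and 0.138 m and z of panel2 in the frame of rack_mid between 0.0035 and 0.0125 m and x of panel3 in the frame of rack_mid between -0.012 and 0.012 m and y of panel3 in the frame of rack_mid between -0.138 and 0.138 m and z of panel3 in the frame of rack_mid between 0.0035 and 0.0125 m and horizontal distance between panel1 and panel2 above 0.057 m and horizontal distance between each of panel1, panel2 and panel3 above 0.057 m and horizontal distance between primer and holder below 0.005 m and z of primer in the frame of holder below 0.004 m and angle between primer's own z axis and vertical below 0.06 rad and z of lid in the frame of tub between 0.068 and 0.0735 m and horizontal distance between lid and tub below 0.005 m and angle between the z axis of lid and the z axis of tub, either way round below 0.05 rad and angle between tub's own z axis and vertical below 0.07 rad), for 0.3 s.
3. the button is pressed fully down (all of step 2 and value of joint fan above 0.0045 m), for 0.05 s.
At the end, for the whole second after the job is handed in: Lid on tub: centred to 5 mm, level to 0.05 rad, down within 2.5 mm. Panels at rest on both rails: within 12 mm of the centre line, 138 mm of mid-length, level to 0.07, square to 0.15 rad, centres 57 mm apart. Can in the bore, within 4 mm of the table, tilt under 0.06. Button released (all of step 2 and value of joint fan below 0.002 m and linear speed of lid below 0.02 m/s); the robot touches nothing.
It fails at once if a bystander is pushed more than 40 mm (distance of any of tape, sander, scraper, jar1, mixcup, gun from where it was at the start of the episode above 0.04 m).
It fails at once if the tub is tipped (angle between tub's own z axis and vertical above 0.4 rad).
Of panel1, panel2, panel3 only 2 to 3 are there at a start; the rules pass over those that are not, and their reading is None.
At some moment in a run one of panel1, panel2, panel3, lid may be knocked a few centimetres aside while the robot is not near it.
It also fails if it takes over 210 s, if anything falls off the work surface, if the arm or the gripper's body presses on something with over 40 N, if the wrist force passes 120 N, or if a joint passes its speed limit or range.

### The arm

A 7-joint arm with a two-finger parallel gripper is mounted at the origin on the work surface. World frame = base frame: x ahead of the robot, y to its left, z up, the work surface at z = 0. Lengths are in mm, angles in rad, forces in N, time in s.
With the tool pointing down it reaches from about 400 to 850 mm from the base axis. Payload 10.4 kg.
Tool frame: the origin (TCP) lies on the mounting face of the last link; the fingertips stand ctrl.tip_reach ahead of it and the grasp point (between the pads) lies 155 mm ahead of it (ctrl.tip_reach is the distance from the TCP to the fingertips, in mm); y points along the fingers, x is the direction in which the jaws open and shut, and the axes are right-handed (so a half turn about y gives the same grasp; the last joint's range is limited). The gripper opens to 85 mm and grips with 20 to 120 N. Pads are 22 mm wide; open, the fingers measure 114 mm over their backs; the gripper's body (76 mm by 85 mm) begins 54 mm behind the grasp point. The pads swing forward as they close: fully open they stand 13 mm farther back than shut.
Start: joints at [1.151, 0.332, -0.065, 1.46, 0.022, 1.35, -0.088], TCP at [241.557, -576.44, 404.738] pointing down, gripper open.
Joint ranges: [-2.6, 2.6], [-0.5, 2.12], [-1.47, 1.34], [0.16, 2.42], [-1.27, 4.41], [0.06, 2.06], [-2.6, 2.6]. Speed limits (rad/s): [2.22, 2.22, 2.79, 2.79, 3.14, 3.14, 3.14].

### API

Orientations are given as a unit quaternion [x, y, z, w].
In Python, from plant import ctrl gives the robot as it stands.
- The arm moves only by the tool step_arm, never from a script. Its argument "motion" is a list of rows, each a list of 3 entries, a list of its own where there are three numbers: the turn, a rotation vector about the tool's x, y, z in degrees, then the shift along the tool's x, y, z in cm, then the finger opening in cm, from 0 to 8.54. In form: [[[rx, ry, rz], [dx, dy, dz], grip], ...]. A call has 1 to 20 rows; each row is the pose to reach, as a shift and turn from the pose commanded when the call began, along the tool's axes at that moment; what a row does not reach only later rows make up. A row lasts 1/12 s, in which the tool goes at most 41.7 mm and 7.16 degrees, less where a joint would pass 70% of its speed; a pose out of reach is approached as far as the arm can. A call with a gripper value outside its range is refused whole. The fingers move at their own pace and stop on an object; "squeeze" is the grip in N (left out, the last holds). Time passes only in rows, so rows that repeat a pose let the fingers close. It gives the time, the measured TCP pose, the force and the opening at its end, in the units of the state.
- ctrl.state(): the state, without advancing time (a new reading comes with each control period).
- ctrl.read_camera(name): name is "scene" or "top"; returns a dict with "color" (480x640x3 uint8, red, green, blue), "mtx" (3x3 intrinsics, pixels), "R" (3x3) and "t" (3): a world point X has camera coordinates R X + t. Camera axes: x right, y down, z forward; pixel columns grow to the right and rows downward; lengths in mm; the calibration is good to about 2 mm. A picture is of the moment at which its call begins. There is no depth.
- ctrl.close_job(): hands the job in, once; it reports no verdict.
Trained networks look in a picture, given as the dict that the camera call returned (one of the last four; its "shot" number tells which), for a name from the list of things; names that differ only in an ending like _2 or _b are one class to them, and where a whole thing is asked for, a point or a joint stands for the part that bears it (a point fixed in the world has none). Each returns a list of dicts, best first, with "conf" (0 to 1); they miss things now and then, are a little off and sometimes report something else, mostly with a low value. They report only what shows in the picture. A call takes as long as a camera call. They do not tell look-alikes from the thing itself.
- ctrl.find_in(picture, label): "point" ([row, column] in pixels, amid what is visible of it).
- ctrl.cut_out(picture, label): "mask" (480x640 bool, what is visible of it) and "point" ([row, column] in pixels, amid what is visible of it).
The state is a dict: "t": time; "joint_positions": joint angles; "qd": joint speeds; "tau": joint torques, N m; "position": TCP position; "orientation": TCP orientation; "wrist_force": force on the tool from outside, world axes, zero at the start; "torque": the same for the moment, N m; "grip_width": finger opening in mm.
Only numpy, scipy, OpenCV 4.12 (cv2) and the standard library are available. Lean on these libraries where they do the work, as an engineer would, in place of code of your own. Each camera call takes 0.05 s, during which the arm holds its last target.

## Working session

There is one attempt and no reset: what is moved stays moved. The work goes in short steps, Python scripts to look and compute and a tool call to move; the robot and the scene stay as the last step left them, time stands still between calls to the robot, and variables do not carry over. Pictures are saved under pics/ and viewed, and the job is handed in when it is done.

Besides the shell and the picture viewer there is one more tool, called after "Emit:" in YAML: its name, and indented under it one key for each argument. step_arm: Moves the arm, as the interface text tells. Its arguments: {"type":"object","properties":{"motion":{"type":"array"},"squeeze":{"type":"number"}},"required":["motion"]}

```bash
ls -la; mkdir -p pics
python3 - <<'E'
from plant import ctrl
import cv2
print(ctrl.state()); print(ctrl.tip_reach)
for n in("scene","top"):
    p=ctrl.read_camera(n); cv2.imwrite(f"pics/{n}0.png",p["color"][:,:,::-1]); print(n,p["mtx"].tolist(),p["R"].tolist(),p["t"].tolist(),p["shot"])
E
```

```text
total 12
drwxr-xr-x  3 agent agent 4096 Dec  7 01:52 .
drwxr-xr-x 23 root  root  4096 Dec  7 01:52 ..
drwxr-xr-x  2 agent agent 4096 Dec  7 01:52 pics
{'t': 0.0, 'joint_positions': array([ 1.1513848 ,  0.3328959 , -0.06468596,  1.46095913,  0.0216095 ,
        1.34985141, -0.08848947]), 'qd': array([-1.93241461e-05,  6.98171460e-04, -4.12546936e-04, -9.32496713e-04,
        5.67913145e-04,  2.63184586e-04, -9.20325998e-04]), 'tau': array([ 4.64107125e-04, -6.25434065e+01,  4.95156879e-02, -3.91607094e+01,
        1.62977586e-02,  9.76619282e-03,  2.01114415e-05]), 'position': array([ 241.50020358, -576.32473858,  403.89219862]), 'orientation': array([-0.5884939 ,  0.39206357, -0.39119947,  0.5890026 ]), 'wrist_force': array([-0.38869778, -0.49607147, -0.49201259]), 'torque': array([ 0.01038831, -0.05968736, -0.0202451 ]), 'grip_width': 85.35319587912859}
173.4
scene [[459.81923618278495, 0.0, 316.9874204152472], [0.0, 459.81923618278495, 241.45331303820794], [0.0, 0.0, 1.0]] [[-0.5598481189080344, 0.8285372677144284, 0.009802028537238933], [0.49084362860092073, 0.34115056880461403, -0.8016787521608452], [-0.667564690510977, -0.4440070781109213, -0.5976747431257118]] [290.3366628754443, -168.6489618369365, 1561.7712177095725] 1
top [[444.3265260406604, 0.0, 318.7383139552164], [0.0, 444.3265260406604, 243.59193392574738], [0.0, 0.0, 1.0]] [[-0.0931034408476833, -0.9956439701053156, 0.0049833819085901235], [-0.9750597517811407, 0.09016352861766493, -0.2028029057082552], [0.20147017089093328, -0.023740743462167313, -0.9792068971065518]] [-10.297244690453885, 498.4017485526083, 997.6473248360473] 2
```

View pics/scene0.png

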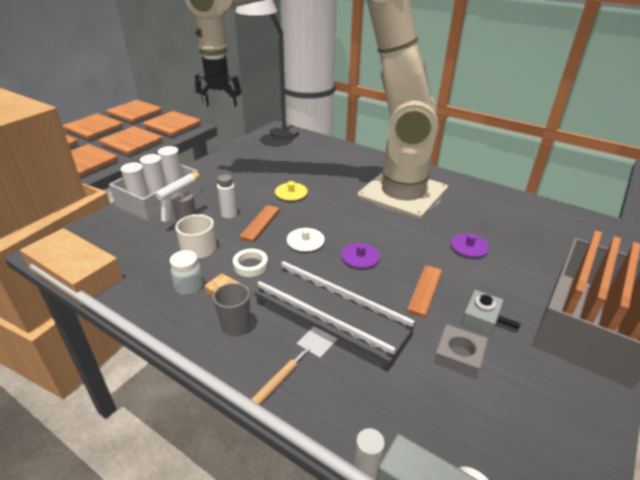

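View pics/top0.png

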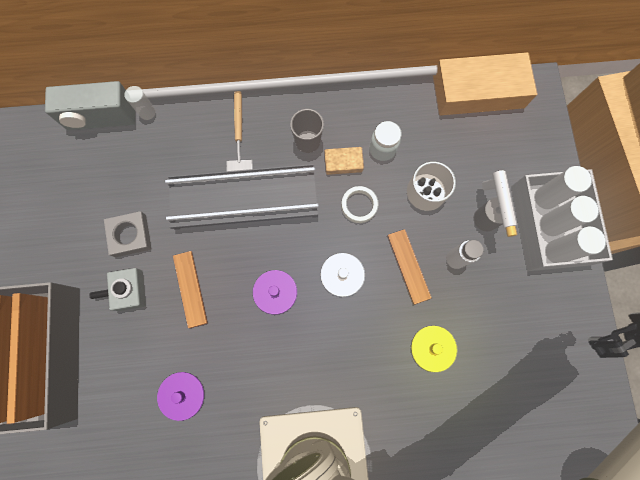

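Run:
```python
from scipy.spatial.transform import Rotation as R
print(R.from_quat([-0.5884939 ,  0.39206357, -0.39119947,  0.5890026 ]).as_matrix().round(3))
```

```text
[[ 0.386 -0.001  0.922]
 [-0.922  0.001  0.386]
 [-0.001 -1.    -0.   ]]
```

```bash
cat > h.py <<'E'
from plant import ctrl
import numpy as np, cv2
from scipy.spatial.transform import Rotation as Ro
from scipy.optimize import least_squares
def cam(n): return ctrl.read_camera(n)
def P(p): return p["mtx"]@np.c_[p["R"],p["t"]]
def proj(p,X):
    X=np.atleast_2d(X).astype(float); c=X@np.array(p["R"]).T+p["t"]; q=c@np.array(p["mtx"]).T; return q[:,:2]/q[:,2:]  # (u,v)
def plane(p,uv,z):
    uv=np.atleast_2d(uv).astype(float); R=np.array(p["R"]);C=-R.T@p["t"]
    d=np.c_[uv,np.ones(len(uv))]@np.linalg.inv(p["mtx"]).T@R
    return C+d*((z-C[2])/d[:,2])[:,None]
def tri(p1,uv1,p2,uv2):
    X=cv2.triangulatePoints(P(p1),P(p2),np.array(uv1,float).reshape(2,1),np.array(uv2,float).reshape(2,1)); return (X[:3]/X[3]).ravel()
def crop(p,name,u0,v0,u1,v1,s=4):
    cv2.imwrite(f"pics/{name}.png",cv2.resize(p["color"][v0:v1,u0:u1,::-1],None,fx=s,fy=s,interpolation=cv2.INTER_CUBIC))
E
python3 - <<'E'
from h import *
s=cam("scene");t=cam("top")
for l in "panel1 rack_mid tub lid fan_top primer holder tape sander jar1 mixcup gun scraper".split():
    for p,n in((s,"S"),(t,"T")):
        try: print(l,n,[(round(d["conf"],2),[round(float(x)) for x in d["point"][::-1]]) for d in ctrl.find_in(p,l)][:6])
        except Exception as e: print(l,n,e)
E
```

```text
panel1 S [(0.88, [259, 224]), (0.88, [425, 291]), (0.4, [304, 244])]
panel1 T [(0.74, [408, 266]), (0.62, [188, 289])]
rack_mid S [(0.65, [340, 313])]
rack_mid T [(0.56, [241, 197])]
tub S [(0.87, [197, 234])]
tub T [(0.76, [430, 186]), (0.24, [189, 292])]
lid S [(0.91, [305, 240]), (0.84, [362, 256]), (0.82, [469, 246]), (0.69, [340, 312]), (0.68, [288, 192])]
lid T [(0.88, [342, 273]), (0.75, [180, 400]), (0.71, [432, 347]), (0.55, [276, 293]), (0.41, [239, 132])]
fan_top S [(0.64, [180, 199]), (0.47, [259, 226])]
fan_top T [(0.43, [120, 287])]
primer S [(0.56, [224, 198])]
primer T [(0.58, [464, 254])]
holder S [(0.59, [455, 352])]
holder T [(0.69, [124, 229])]
tape S [(0.83, [248, 263]), (0.47, [188, 275])]
tape T [(0.85, [355, 194])]
sander S [(0.55, [215, 283])]
sander T [(0.72, [340, 160]), (0.43, [350, 195])]
jar1 S [(0.9, [188, 273])]
jar1 T [(0.78, [385, 137])]
mixcup S [(0.61, [234, 308])]
mixcup T [(0.96, [307, 129]), (0.49, [119, 286])]
gun S [(0.71, [182, 196])]
gun T [(0.69, [497, 208]), (0.42, [430, 187])]
scraper S [(0.87, [303, 351]), (0.49, [198, 235]), (0.49, [456, 355])]
scraper T [(0.93, [237, 137])]
```

Run:
```python
from h import *
s=cam("scene");t=cam("top")
A=t["color"][200:340,80:230]; B=t["color"][150:310,320:520]
crop(t,"c1",80,200,230,340,4); crop(t,"c2",310,150,510,300,4); crop(s,"c3",130,150,330,300,4); crop(s,"c4",400,230,540,380,4)
```

```text
(no output)
```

View pics/c1.png

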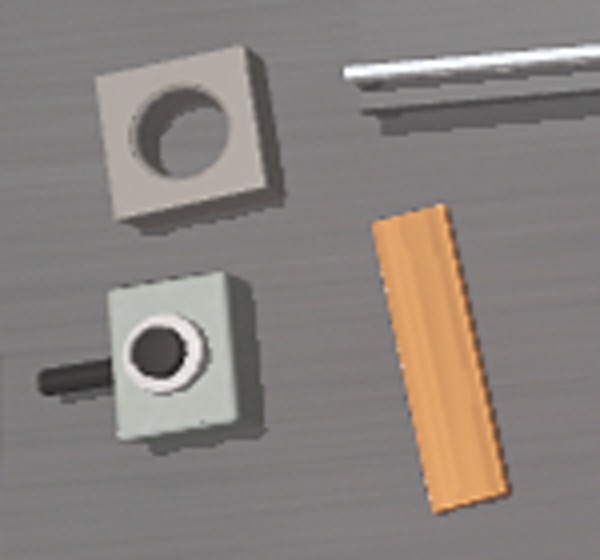

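View pics/c2.png

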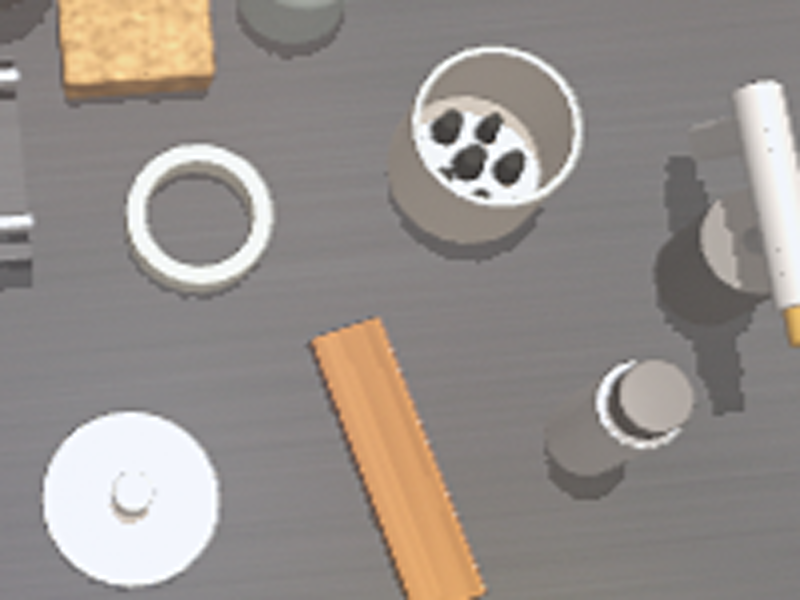

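View pics/c3.png

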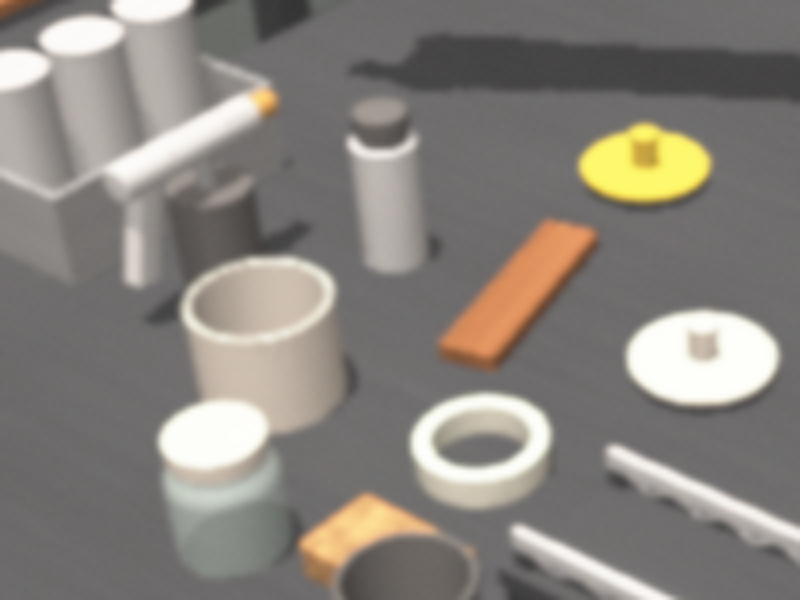

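View pics/c4.png

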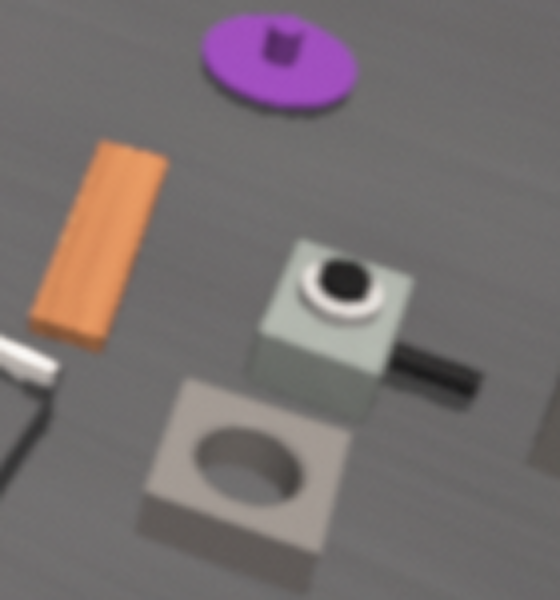

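Run:
```python
from h import *
s=cam("scene");t=cam("top")
out={}
for l in ["lid","tub","panel1","primer","holder","fan_top","rack_mid"]:
    for p,n in((s,"S"),(t,"T")):
        im=p["color"].copy()
        for i,d in enumerate(ctrl.cut_out(p,l)[:2]):
            m=d["mask"].astype(np.uint8); cs,_=cv2.findContours(m,cv2.RETR_EXTERNAL,cv2.CHAIN_APPROX_NONE); c=max(cs,key=cv2.contourArea)
            r=cv2.minAreaRect(c)
            print(l,n,i,round(d["conf"],2),m.sum(),[np.round(x,1) for x in r])
            out[l+n+str(i)]=m
np.savez_compressed("masks.npz",**out)
for n,p in(("S",s),("T",t)):
    im=p["color"].copy()
    for k,m in out.items():
        if k[-2]==n:
            cs,_=cv2.findContours(m,cv2.RETR_EXTERNAL,cv2.CHAIN_APPROX_NONE); cv2.drawContours(im,cs,-1,(0,255,0),1)
    cv2.imwrite(f"pics/m{n}.png",im[:,:,::-1])
```

```text
lid S 0 0.84 796 [array([359.5, 254.5]), array([25., 39.]), np.float64(90.0)]
lid S 1 0.82 647 [array([304.5, 239. ]), array([22., 35.]), np.float64(90.0)]
lid T 0 0.73 1786 [array([180., 396.]), array([48., 46.]), np.float64(90.0)]
lid T 1 0.63 1670 [array([433.5, 348.5]), array([45., 45.]), np.float64(90.0)]
tub S 0 0.98 1386 [array([195.4, 236. ]), array([43.6, 37.6]), np.float64(80.5)]
tub S 1 0.17 680 [array([305. , 239.5]), array([23., 36.]), np.float64(90.0)]
tub T 0 0.83 1740 [array([429.2, 185.2]), array([41.5, 51.1]), np.float64(42.3)]
tub T 1 0.65 492 [array([359. , 204.5]), array([34.6, 34.6]), np.float64(45.0)]
panel1 S 0 0.8 1050 [array([423.9, 290.8]), array([21. , 53.2]), np.float64(19.9)]
panel1 S 1 0.65 669 [array([258.7, 223.7]), array([15.9, 47.9]), np.float64(41.3)]
panel1 T 0 0.78 1456 [array([408.2, 265.6]), array([74.5, 21. ]), np.float64(70.0)]
panel1 T 1 0.78 1494 [array([189.6, 288.9]), array([74.8, 20.3]), np.float64(77.9)]
primer S 0 0.83 646 [array([226.1, 196.3]), array([42.4, 16.4]), np.float64(82.2)]
primer S 1 0.22 120 [array([485.2, 300.1]), array([13. ,  9.8]), np.float64(26.6)]
primer T 0 0.62 748 [array([464.2, 253.4]), array([22.6, 38.6]), np.float64(66.0)]
holder S 0 0.92 1754 [array([459.6, 351. ]), array([46.2, 42.7]), np.float64(18.4)]
holder T 0 0.7 1432 [array([126.7, 234. ]), array([39.8, 44.5]), np.float64(77.9)]
fan_top S 0 0.67 638 [array([304.5, 239. ]), array([22., 35.]), np.float64(90.0)]
fan_top S 1 0.65 142 [array([485.5, 300. ]), array([12., 13.]), np.float64(90.0)]
fan_top T 0 0.42 149 [array([118.8, 287.3]), array([12.7, 13.4]), np.float64(45.0)]
rack_mid S 0 0.72 7341 [array([333.6, 311.8]), array([159.8,  56.8]), np.float64(27.5)]
rack_mid T 0 0.67 7768 [array([240.3, 196. ]), array([ 54.4, 150. ]), np.float64(85.0)]
```

View pics/mT.png

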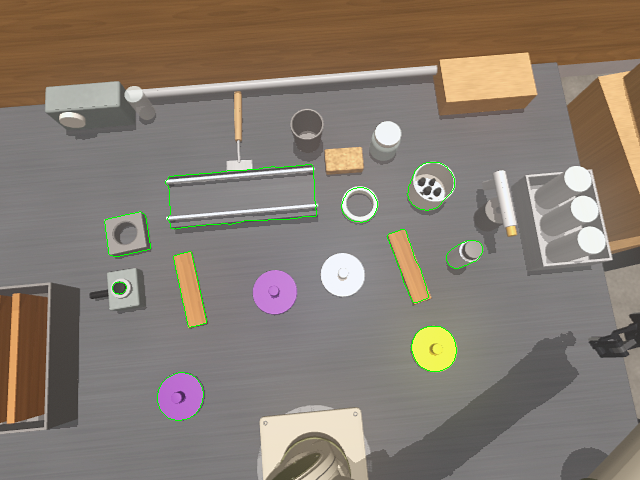

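View pics/mS.png

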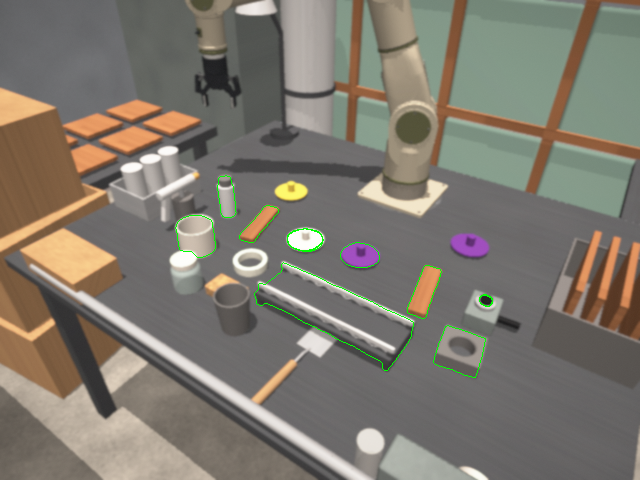

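```bash
cat >> h.py <<'E'
a=np.linspace(0,2*np.pi,60,endpoint=False)
def cyl(r,z0,z1): return np.vstack([np.c_[r*np.cos(a),r*np.sin(a),0*a+z] for z in(z0,z1)])
def box(x,y,z0,z1): return np.array([[i*x/2,j*y/2,z] for i in(-1,1) for j in(-1,1) for z in(z0,z1)],float)
MOD=dict(lid=np.vstack([cyl(53,9,14),cyl(43.5,0,9),cyl(12,14,44)]),tub=cyl(50,0,80),panel=box(180,45,-7.5,7.5),primer=np.vstack([cyl(25,0,105),cyl(21,105,130)]),holder=box(90,90,0,35))
def fit(mod,views,x0,fixz=None):
    """views: list of (pic,mask). returns x,y,z,yaw, rms px"""
    V=[]
    for p,m in views:
        cs,_=cv2.findContours(m.astype(np.uint8),cv2.RETR_EXTERNAL,cv2.CHAIN_APPROX_NONE); V.append((p,max(cs,key=cv2.contourArea)[:,0].astype(float)))
    def res(q):
        z=q[2] if fixz is None else fixz
        X=Ro.from_euler('z',q[3]).apply(mod)+[q[0],q[1],z]; r=[]
        for p,c in V:
            h=cv2.convexHull(proj(p,X).astype(np.float32))
            r.append([cv2.pointPolygonTest(h,(float(u),float(v)),True)-.5 for u,v in c])
        return np.concatenate(r)
    s=least_squares(res,x0,x_scale=[1,1,1,.02],diff_step=1e-4,loss='soft_l1',f_scale=1.)
    return s.x,np.sqrt(np.mean(s.fun**2))
def masks(p,l):
    return ctrl.cut_out(p,l)
def near(p,l,uv,r=15):
    b=[d for d in ctrl.cut_out(p,l) if np.hypot(d["point"][1]-uv[0],d["point"][0]-uv[1])<r]
    return b[0]["mask"] if b else None
def locate(kind,label,approx,yaw0=0,fixz=None,s=None,t=None,r=15,verbose=True):
    """approx world xyz of origin"""
    s=s or cam("scene"); t=t or cam("top")
    c=np.array(approx,float)+[0,0,MOD[kind][:,2].mean()]
    V=[]
    for p in(s,t):
        uv=proj(p,c)[0]; m=near(p,label,uv,r)
        if m is not None: V.append((p,m))
    if not V: return None
    x,e=fit(MOD[kind],V,[*approx,yaw0],fixz)
    if verbose: print(label,len(V),"views",np.round(x,1)[:3],"yaw",round(x[3],3),"rms",round(e,2))
    return x
E
python3 - <<'E'
from h import *
s=cam("scene");t=cam("top")
def ap(uv,z): return plane(t,uv,z)[0]
for k,l,uv,zc,z0 in [("lid","lid",(342,274),14,0),("tub","tub",(430,187),40,0),("panel","panel1",(408,266),7.5,7.5),("panel","panel1",(189,289),7.5,7.5),("primer","primer",(464,253),65,0),("holder","holder",(126,234),17,0)]:
    A=ap(uv,zc); A[2]=z0
    for fz in (None,z0):
        yaws={"panel":[-.2,1.3],"holder":[0.2]}.get(k,[0])
        for y in yaws: locate(k,l,A,y,fz,s,t,20)
for u,v in [(167,181),(314,170),(168,219),(317,208),(123,288)]: print((u,v),ap((u,v),60).round(1))
crop(t,"rk",150,150,330,240,4);crop(s,"rks",250,255,420,375,4)
E
```

```text
lid 2 views [ 423.8 -106.5    0. ] yaw -0.001 rms 0.63
lid 2 views [ 423.8 -106.5    0. ] yaw -0.001 rms 0.63
tub 2 views [ 615.3 -340.6   -0. ] yaw -0.128 rms 1.57
tub 2 views [ 615.3 -340.6   -0. ] yaw -0.128 rms 1.57
panel1 2 views [ 428.5 -269.    10.3] yaw 0.23 rms 0.4
panel1 2 views [ 428.5 -269.    10.3] yaw 0.23 rms 0.4
panel1 2 views [ 428.3 -269.9    7.5] yaw 0.231 rms 0.48
panel1 2 views [ 4.283e+02 -2.699e+02 -2.000e-01] yaw 0.231 rms 0.48
panel1 2 views [423.1 262.3   8. ] yaw 0.175 rms 0.38
panel1 2 views [423.1 262.3   7.9] yaw 0.175 rms 0.38
panel1 2 views [423.  262.4 -12.7] yaw 0.175 rms 0.38
panel1 2 views [423.  262.4   6.5] yaw 0.175 rms 0.38
primer 2 views [ 437.5 -390.6    0. ] yaw -0.055 rms 0.72
primer 2 views [ 437.5 -390.6    0. ] yaw -0.055 rms 0.72
holder 2 views [569.  405.6   0.6] yaw 0.133 rms 0.48
holder 2 views [568.9 405.6   2.3] yaw 0.133 rms 0.5
(167, 181) [680.2 293.   60. ]
(314, 170) [675.8 -61.7  60. ]
(168, 219) [585.4 292.9  60. ]
(317, 208) [580.  -60.1  60. ]
(123, 288) [431.4 399.3  60. ]
```

View pics/rk.png

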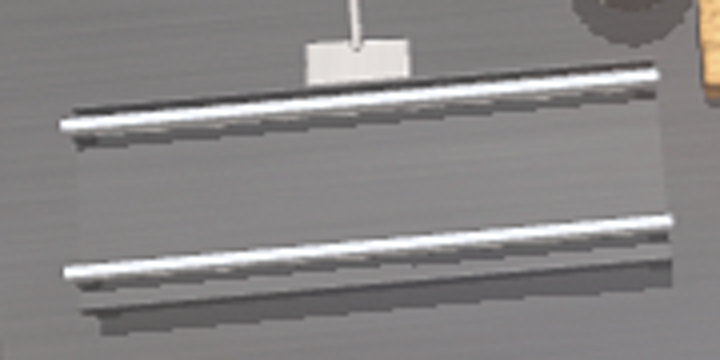

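View pics/rks.png

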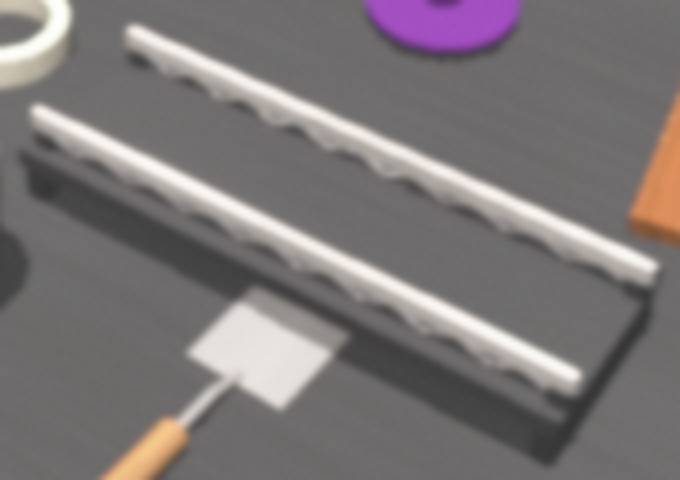

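```bash
python3 - <<'E'
s=open('h.py').read()
s=s.replace("    s=least_squares(res,x0,x_scale=[1,1,1,.02],diff_step=1e-4,loss='soft_l1',f_scale=1.)\n    return s.x,","    x0=np.array(x0,float);S=np.array([1,1,1,.02]);f=lambda d:res(x0+(d-100)*S)\n    s=least_squares(f,np.full(4,100.),diff_step=1e-3,loss='soft_l1',f_scale=1.)\n    return x0+(s.x-100)*S,")
open('h.py','w').write(s)
E
cat > m.py <<'E'
from h import *
s=cam("scene");t=cam("top")
def ap(uv,z): return plane(t,uv,z)[0]
for k,l,uv,zc,z0 in [("lid","lid",(342,274),14,0),("tub","tub",(430,187),40,0),("panel","panel1",(408,266),7.5,7.5),("panel","panel1",(189,289),7.5,7.5),("primer","primer",(464,253),65,0),("holder","holder",(126,234),17,0)]:
    A=ap(uv,zc); A[2]=z0
    for fz in (None,z0):
        yaws={"panel":[.2],"holder":[0.13]}.get(k,[0])
        for y in yaws: locate(k,l,A,y,fz,s,t,20)
T=np.array([(165.5,181.3),(314.3,168.5),(166.5,218),(317.8,205)]);S=np.array([(394,349.5),(259,282.5),(413.8,322.5),(283,263.3)])
for i in range(4): print(tri(t,T[i],s,S[i]).round(1))
M=np.array([[46,180,0],[46,-180,0],[-46,180,0],[-46,-180,0.]])
f=lambda q:np.r_[(proj(t,Ro.from_euler('z',q[3]/100).apply(M)+q[:3])-T).ravel(),(proj(s,Ro.from_euler('z',q[3]/100).apply(M)+q[:3])-S).ravel()]
r=least_squares(f,[630,115,60,3]);print("rack",r.x.round(2),r.fun.round(1))
print("button",tri(t,(119.5,288),s,(486.2,300)).round(1),plane(t,(119.5,288),50).round(1),plane(s,(486.2,300),50).round(1))
E
python3 m.py
```

```text
lid 2 views [ 424.  -106.4    0.6] yaw 0.048 rms 0.57
lid 2 views [ 423.9 -106.5    0. ] yaw -1.073 rms 0.58
tub 2 views [ 615.  -341.3    1.1] yaw -0.229 rms 1.33
tub 2 views [ 615.1 -341.6  -24.8] yaw 1.451 rms 1.38
panel1 2 views [ 428.6 -269.3    7.7] yaw 0.237 rms 0.44
panel1 2 views [ 428.6 -269.4  -14.1] yaw 0.237 rms 0.44
panel1 2 views [423.  261.8   9.4] yaw 0.174 rms 0.44
panel1 2 views [422.8 262.    7.5] yaw 0.174 rms 0.5
primer 2 views [ 437.7 -390.1   -1.4] yaw 0.636 rms 0.5
primer 2 views [ 437.8 -389.8   24.5] yaw 3.15 rms 0.52
holder 2 views [5.683e+02 4.054e+02 2.000e-01] yaw 0.137 rms 0.49
holder 2 views [5.682e+02 4.054e+02 3.000e-01] yaw 0.137 rms 0.5
[680.5 298.1  57.3]
[679.6 -61.4  57.4]
[588.4 299.1  56.7]
[587.3 -60.8  54.9]
rack [ 6.3392e+02  1.1875e+02  5.6690e+01 -2.8000e-01] [-0.4  0.3 -0.6  0.6 -0.6  0.3 -0.7  0.4 -0.1  0.3 -0.6  0.  -0.9  0.
 -1.  -0.7]
button [431.8 408.4  59.8] [[433.6 411.6  50. ]] [[419.4 408.   50. ]]
```

```bash
cat > go.py <<'E'
import sys
from h import *
def go(x,y,z,yaw=-90):
    """TCP target; prints turn deg about tool y, shift cm in tool axes from measured pose"""
    st=ctrl.state(); R=Ro.from_quat(st["orientation"]).as_matrix(); 
    c=np.radians(yaw); X=np.array([np.cos(c),np.sin(c),0]);Y=np.array([0,0,-1.]);Rt=np.c_[X,Y,np.cross(X,Y)]
    rv=Ro.from_matrix(R.T@Rt).as_rotvec(degrees=True); d=R.T@(np.array([x,y,z])-st["position"])/10
    print("t",round(st["t"],2),"turn",rv.round(2).tolist(),"shift cm",d.round(2).tolist(),"| pos",st["position"].round(1).tolist(),"F",st["wrist_force"].round(1).tolist(),"w",round(st["grip_width"],1),"j",st["joint_positions"].round(2).tolist())
if __name__=="__main__": go(*map(float,sys.argv[1:]))
E
python3 go.py 424 -106.5 360
```

```text
t 5.4 turn [-0.0, 22.73, 0.01] shift cm [-36.29, 4.47, 34.99] | pos [241.6, -576.4, 404.7] F [0.1, -0.7, -0.7] w 85.3 j [1.15, 0.33, -0.06, 1.46, 0.02, 1.35, -0.09]
```

Emit:
step_arm:
  motion:
    - [[0,5.7,0],[-2.5,0.3,2.4],8.5]
    - [[0,11.4,0],[-5.2,0.6,5],8.5]
    - [[0,17,0],[-7.8,1,7.5],8.5]
    - [[0,22.73,0],[-10.4,1.3,10],8.5]
    - [[0,22.73,0],[-13,1.6,12.5],8.5]
    - [[0,22.73,0],[-15.6,1.9,15],8.5]
    - [[0,22.73,0],[-18.2,2.2,17.5],8.5]
    - [[0,22.73,0],[-20.8,2.6,20],8.5]
    - [[0,22.73,0],[-23.4,2.9,22.5],8.5]
    - [[0,22.73,0],[-26,3.2,25],8.5]
    - [[0,22.73,0],[-28.6,3.5,27.5],8.5]
    - [[0,22.73,0],[-31.2,3.8,30],8.5]
    - [[0,22.73,0],[-34,4.2,32.8],8.5]
    - [[0,22.73,0],[-36.29,4.47,34.99],8.5]
    - [[0,22.73,0],[-36.29,4.47,34.99],8.5]
    - [[0,22.73,0],[-36.29,4.47,34.99],8.5]
    - [[0,22.73,0],[-36.29,4.47,34.99],8.5]

```text
t: 6.82
position: [423.9, -107.0, 360.1]
orientation: [0.5, -0.5, 0.5, -0.5]
wrist_force: [0.4, -1.4, 1.0]
grip_width: 85.1
```

```bash
python3 - <<'E'
from h import *
s=cam("scene");t=cam("top")
locate("lid","lid",(424,-106.5,0),0,None,s,t); print(ctrl.tip_reach)
crop(t,"l1",290,200,490,320,4);crop(s,"l2",230,150,380,270,4)
cv2.imwrite("pics/t1.png",t["color"][:,:,::-1])
E
python3 go.py 424 -106.5 192
```

```text
lid 1 views [ 404.4 -121.2  -17.2] yaw -0.141 rms 0.42
173.4
t 7.02 turn [-0.01, -0.11, 0.01] shift cm [-0.11, 16.81, 0.02] | pos [423.8, -107.5, 360.1] F [0.4, -0.2, 0.2] w 85.0 j [0.64, -0.03, -0.48, 1.97, -0.01, 1.2, -1.41]
```

View pics/t1.png

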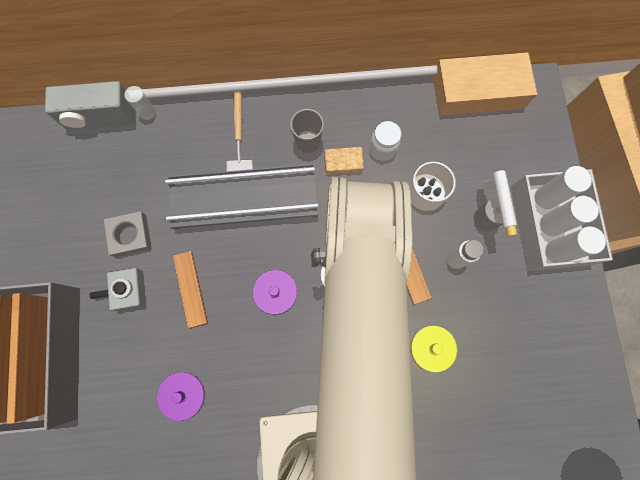

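View pics/l2.png

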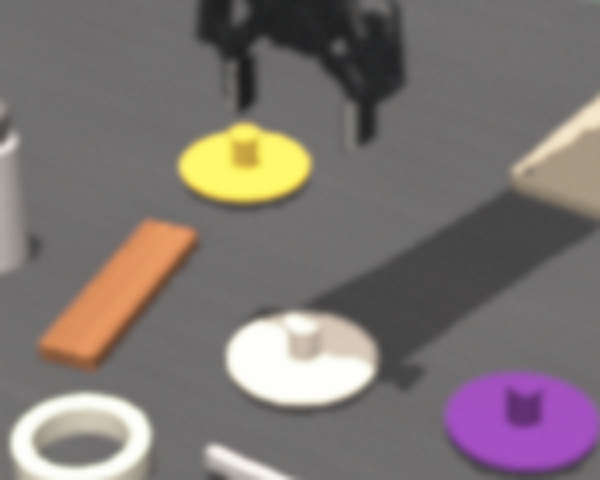

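Emit:
step_arm:
  motion:
    - [[0,0,0],[-0.1,3,0],8.5]
    - [[0,0,0],[-0.1,6,0],8.5]
    - [[0,0,0],[-0.1,9,0],8.5]
    - [[0,0,0],[-0.1,12,0],8.5]
    - [[0,0,0],[-0.1,14,0],8.5]
    - [[0,0,0],[-0.1,15.5,0],8.5]
    - [[0,0,0],[-0.1,16.6,0],8.5]
    - [[0,0,0],[-0.1,16.6,0],8.5]
    - [[0,0,0],[-0.1,16.6,0],5]
    - [[0,0,0],[-0.1,16.6,0],4]
    - [[0,0,0],[-0.1,16.6,0],4]

```text
t: 7.93
position: [424.5, -105.8, 195.1]
orientation: [0.5, -0.499, 0.501, -0.5]
wrist_force: [0.1, -0.1, 0.5]
grip_width: 50.8
```

```bash
python3 - <<'E'
from h import *
s=cam("scene");t=cam("top")
crop(s,"l3",230,150,380,270,4)
print(ctrl.tip_reach)
E
python3 go.py 424 -106.5 192
```

```text
173.4
t 8.03 turn [-0.08, -0.0, 0.04] shift cm [0.08, 0.28, -0.04] | pos [424.4, -105.7, 194.8] F [0.3, 0.3, 1.0] w 40.0 j [0.59, 0.21, -0.48, 2.13, 0.13, 0.83, -1.54]
```

View pics/l3.png

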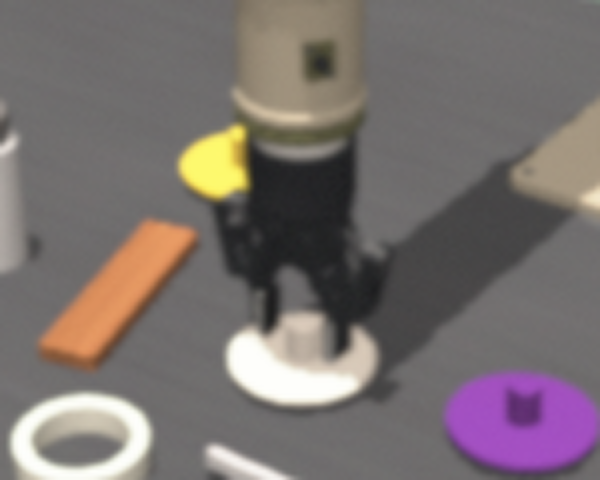

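Emit:
step_arm:
  motion:
    - [[0,0,0],[0,0.1,0],3]
    - [[0,0,0],[0,0.1,0],2]
    - [[0,0,0],[0,0.1,0],1]
    - [[0,0,0],[0,0.1,0],1]
    - [[0,0,0],[0,0.1,0],1]
    - [[0,0,0],[0,0.1,0],1]
  squeeze: 60

```text
t: 8.53
position: [424.3, -105.6, 193.5]
orientation: [0.5, -0.5, 0.5, -0.5]
wrist_force: [-1.8, -0.5, 6.6]
grip_width: 21.9
```

```bash
python3 go.py 424 -106.5 330
```

```text
t 8.53 turn [-0.04, 0.0, 0.03] shift cm [0.1, -13.65, -0.02] | pos [424.3, -105.6, 193.5] F [-1.8, -0.5, 6.6] w 21.9 j [0.59, 0.21, -0.48, 2.13, 0.13, 0.83, -1.54]
```

Emit:
step_arm:
  motion:
    - [[0,0,0],[0,-2,0],1]
    - [[0,0,0],[0,-5,0],1]
    - [[0,0,0],[0,-8.5,0],1]
    - [[0,0,0],[0.5,-12,0.4],1]
    - [[0,0,0],[2.5,-14.5,2],1]
    - [[0,0,0],[5,-14.5,4],1]
    - [[0,0,0],[7.5,-14.5,6],1]
    - [[0,0,0],[10,-14.5,8],1]
    - [[0,0,0],[12.5,-14.5,10],1]
    - [[0,0,0],[15,-14.5,12],1]
    - [[0,0,0],[17.5,-14.5,14],1]
    - [[0,0,0],[20,-14.5,16],1]
    - [[0,0,0],[22,-14.5,17.8],1]
    - [[0,0,0],[23.2,-14.5,18.8],1]
    - [[0,0,0],[23.6,-14.5,19.1],1]
    - [[0,0,0],[23.6,-14.5,19.1],1]
    - [[0,0,0],[23.6,-14.5,19.1],1]

```text
t: 9.95
position: [614.8, -340.7, 337.7]
orientation: [-0.5, 0.5, -0.5, 0.5]
wrist_force: [-0.5, 1.2, -0.3]
grip_width: 22.2
```

```bash
python3 - <<'E'
from h import *
s=cam("scene");t=cam("top")
crop(s,"l4",110,120,310,270,4);crop(t,"l5",340,120,540,270,4)
E
python3 go.py 615 -341 340
```

```text
t 10.05 turn [0.0, 0.07, -0.01] shift cm [0.06, -0.17, 0.02] | pos [614.8, -340.4, 338.3] F [0.2, 0.0, -0.7] w 22.0 j [0.67, 0.57, -0.35, 1.29, 0.19, 1.31, -1.24]
```

View pics/l4.png

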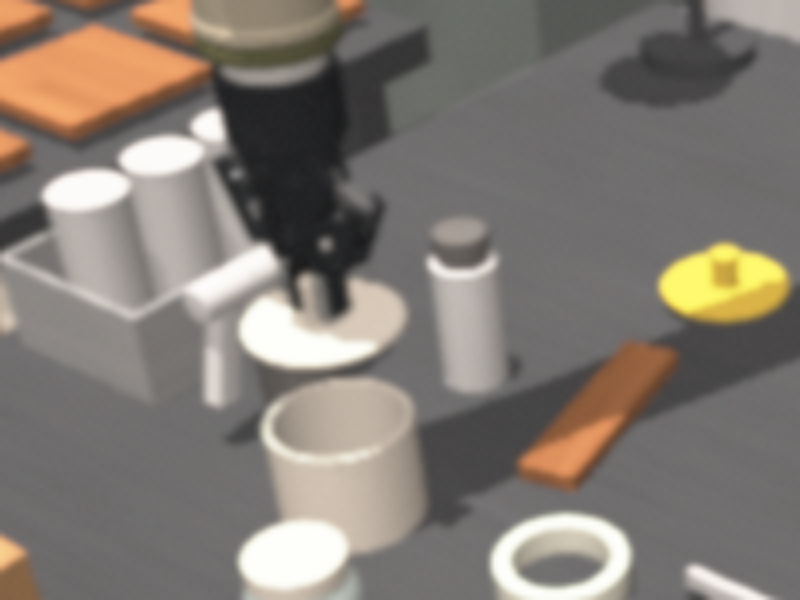

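View pics/l5.png

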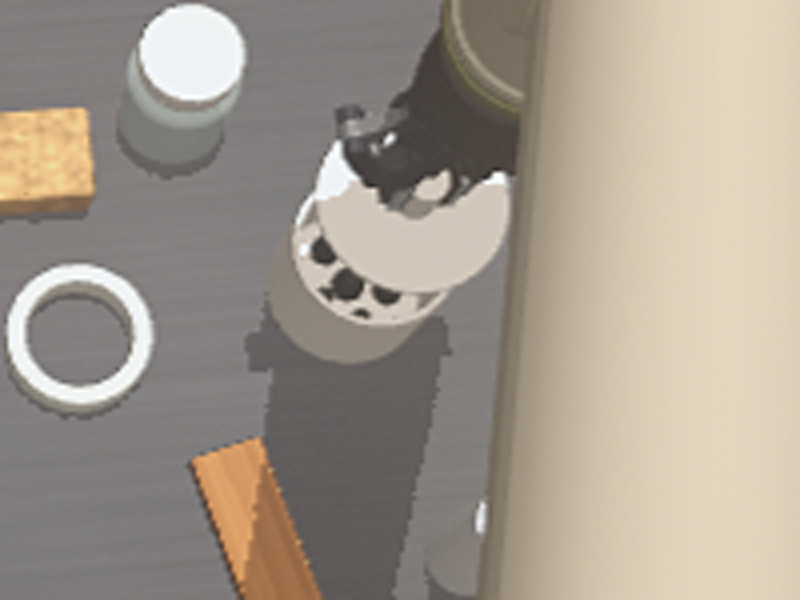

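Run:
```python
from h import *
s=cam("scene");t=cam("top")
print(tri(t,(434.4,181.8),s,(194.75,224.75)).round(1),plane(t,(434.4,181.8),80).round(1),plane(s,(194.75,224.75),80).round(1))
# fit the lid held: expect z ~ 338-193
locate("lid","lid",(615,-341,146),0,None,s,t,25)
# project candidate rim into scene
im=s["color"].copy();im=cv2.resize(im[120:270,110:310],None,fx=4,fy=4,interpolation=cv2.INTER_CUBIC)
for (x,y,c) in((615,-341,(255,0,0)),(612,-342,(0,255,0))):
    q=proj(s,cyl(50,80,80)[:60]+[x,y,0]);q=((q-[110,120]+.5)*4).astype(np.int32);cv2.polylines(im,[q],True,c,1)
q=proj(s,cyl(53,9,14)[60:]+[614.8,-340.4,145]);q=((q-[110,120]+.5)*4).astype(np.int32);cv2.polylines(im,[q],True,(0,0,255),1)
cv2.imwrite("pics/l6.png",im[:,:,::-1])
im=t["color"].copy();im=cv2.resize(im[120:270,340:540],None,fx=4,fy=4,interpolation=cv2.INTER_CUBIC)
for (x,y,c) in((615,-341,(255,0,0)),(612,-342,(0,255,0))):
    q=proj(t,cyl(50,80,80)[:60]+[x,y,0]);q=((q-[340,120]+.5)*4).astype(np.int32);cv2.polylines(im,[q],True,c,1)
q=proj(t,cyl(53,9,14)[60:]+[614.8,-340.4,145]);q=((q-[340,120]+.5)*4).astype(np.int32);cv2.polylines(im,[q],True,(0,0,255),1)
cv2.imwrite("pics/l7.png",im[:,:,::-1])
```

```text
[ 613.1 -342.    76.9] [[ 612.8 -342.    80. ]] [[ 615.9 -337.1   80. ]]
lid 2 views [ 611.9 -340.3  141.2] yaw 0.829 rms 6.39
```

View pics/l6.png

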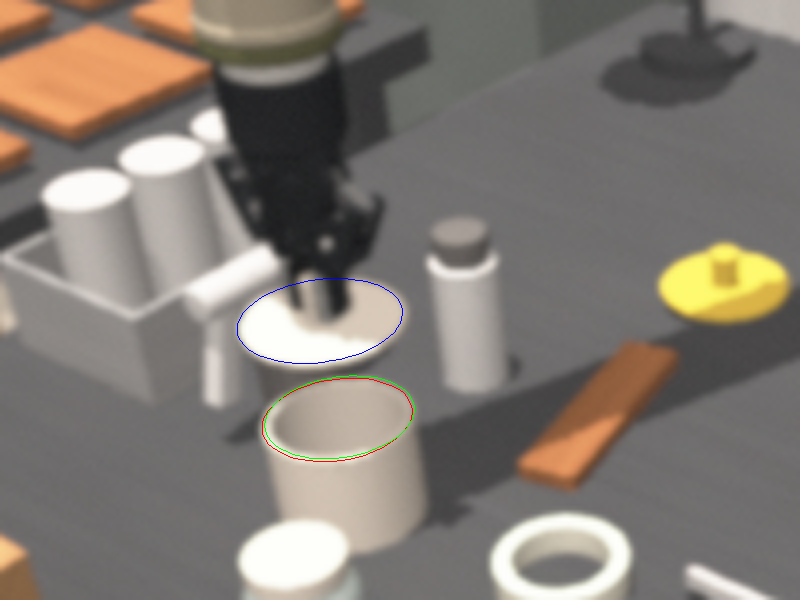

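View pics/l7.png

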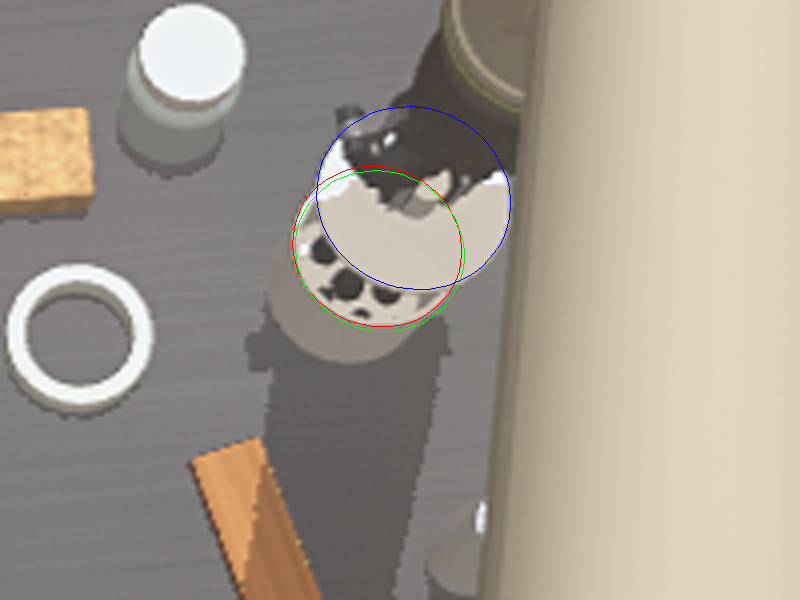

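Emit:
step_arm:
  motion:
    - [[0,0,0],[0.06,2,0.06],1]
    - [[0,0,0],[0.06,4,0.06],1]
    - [[0,0,0],[0.06,5.5,0.06],1]
    - [[0,0,0],[0.06,6.0,0.06],1]
    - [[0,0,0],[0.06,6.4,0.06],1]
    - [[0,0,0],[0.06,6.6,0.06],1]
    - [[0,0,0],[0.06,6.8,0.06],1]
    - [[0,0,0],[0.06,6.9,0.06],1]
    - [[0,0,0],[0.06,7.0,0.06],1]
    - [[0,0,0],[0.06,7.0,0.06],1]

```text
t: 11.08
position: [615.7, -342.1, 268.4]
orientation: [0.5, -0.5, 0.5, -0.5]
wrist_force: [0.2, -1.0, -0.6]
grip_width: 22.1
```

```bash
python3 - <<'E'
from h import *
s=cam("scene");t=cam("top")
crop(s,"l8",110,120,310,270,4);crop(t,"l9",340,120,540,270,4)
E
python3 go.py 615 -341 264.5
```

```text
t 11.18 turn [-0.02, 0.0, 0.02] shift cm [-0.12, 0.39, -0.07] | pos [615.7, -342.2, 268.4] F [-0.7, -0.4, -1.1] w 22.1 j [0.67, 0.62, -0.34, 1.36, 0.21, 1.19, -1.26]
```

View pics/l8.png

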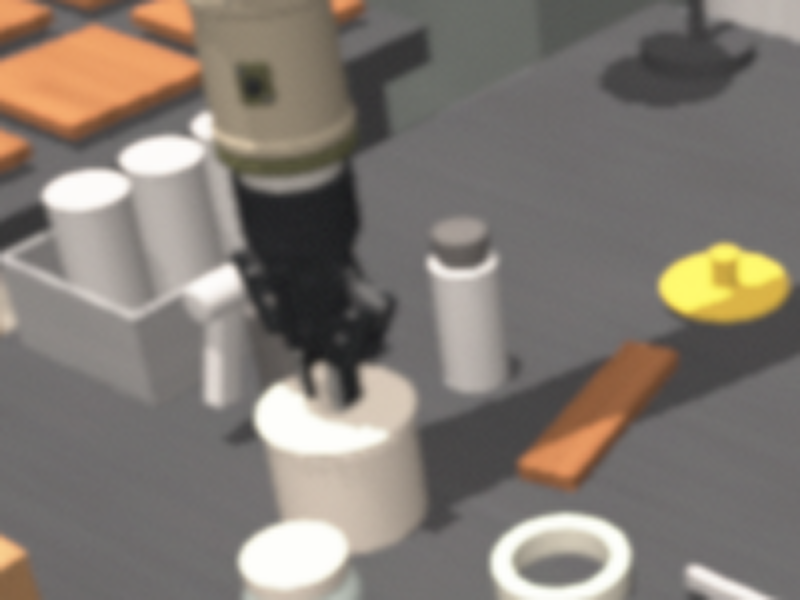

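View pics/l9.png

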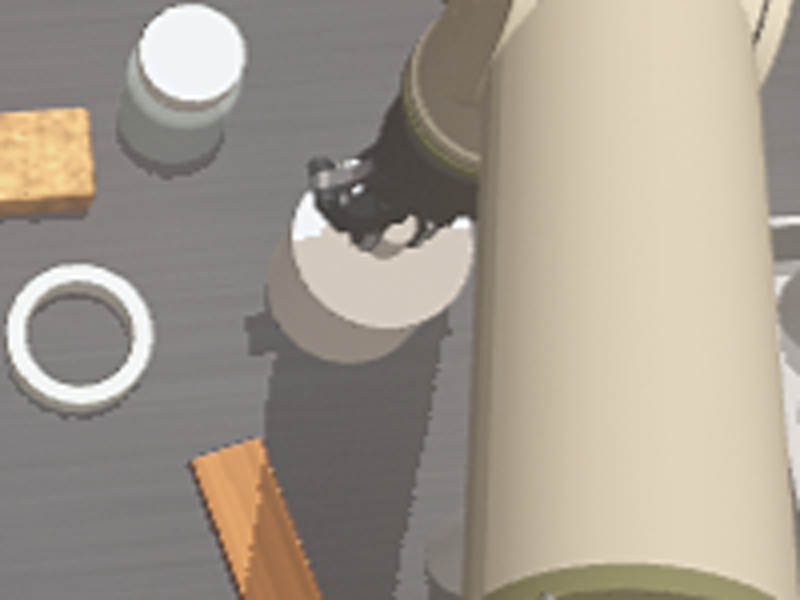

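Emit:
step_arm:
  motion:
    - [[0,0,0],[0,0.2,0],1]
    - [[0,0,0],[0,0.35,0],1]
    - [[0,0,0],[0,0.45,0],1]
    - [[0,0,0],[0,0.55,0],1]
    - [[0,0,0],[0,0.55,0],1]

```text
t: 11.6
position: [615.7, -342.1, 264.6]
orientation: [0.5, -0.5, 0.5, -0.5]
wrist_force: [-6.4, 3.3, 13.9]
grip_width: 22.2
```

Emit:
step_arm:
  motion:
    - [[0,0,0],[0,0.1,0],1]
    - [[0,0,0],[0,0.2,0],1]
    - [[0,0,0],[0,0.25,0],1]
    - [[0,0,0],[0,0.25,0],1]
    - [[0,0,0],[0,0.25,0],1]

```text
t: 12.02
position: [615.8, -342.0, 264.6]
orientation: [0.5, -0.499, 0.501, -0.5]
wrist_force: [-14.1, 6.3, 29.5]
grip_width: 22.3
```

Emit:
step_arm:
  motion:
    - [[0,0,0],[0,-0.3,0],1]
    - [[0,0,0],[0,-0.4,0],1]
    - [[0,0,0],[0,-0.4,0],4]
    - [[0,0,0],[0,-0.4,0],6]
    - [[0,0,0],[0,-0.4,0],6]
    - [[0,0,0],[0,-0.4,0],6]
    - [[0,0,0],[0,-2,0],6]
    - [[0,0,0],[0,-5,0],6]
    - [[0,0,0],[0,-9,0],6]
    - [[0,0,0],[0,-12,0],6]
    - [[0,0,0],[0,-12,0],6]

```text
t: 12.93
position: [616.6, -342.3, 387.9]
orientation: [0.499, -0.497, 0.504, -0.501]
wrist_force: [0.5, -0.2, 1.8]
grip_width: 59.9
```

```bash
python3 - <<'E'
from h import *
s=cam("scene");t=cam("top")
crop(s,"l10",110,120,310,270,4);crop(t,"l11",340,120,540,270,4)
E
python3 go.py 428.5 -269.3 330 -76.4
```

```text
t 13.03 turn [-0.13, -13.6, 0.09] shift cm [-7.29, 5.09, -18.75] | pos [615.9, -342.1, 381.4] F [-0.4, 0.1, -0.1] w 60.1 j [0.67, 0.54, -0.35, 1.23, 0.18, 1.39, -1.24]
```

View pics/l10.png

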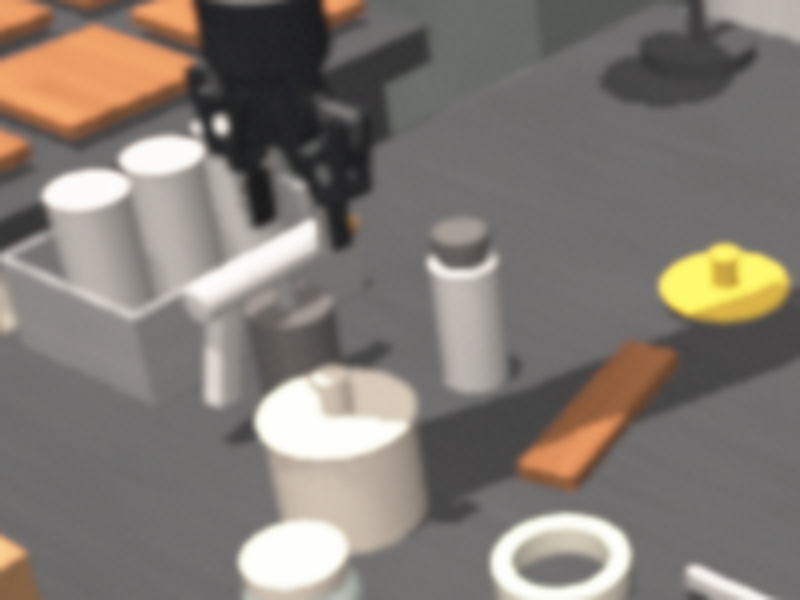

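View pics/l11.png

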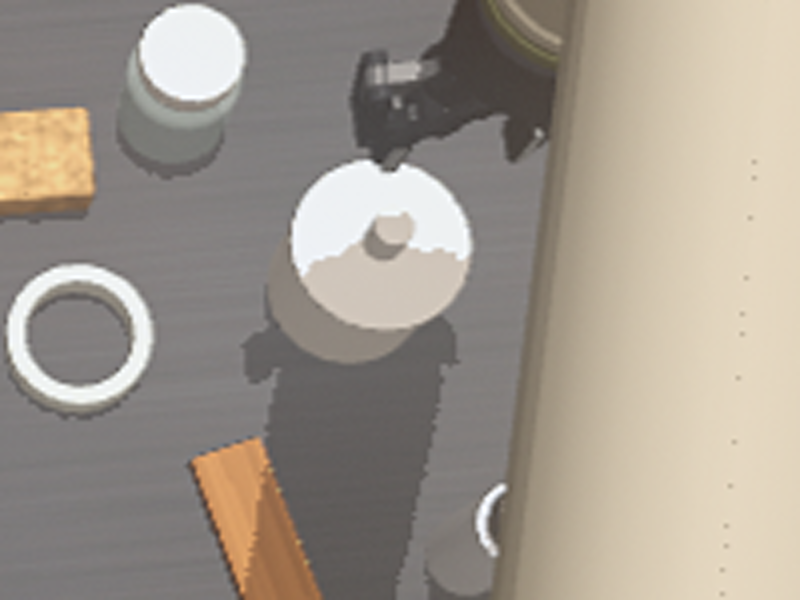

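Emit:
step_arm:
  motion:
    - [[0,-3,0],[-1,0.7,-2.5],8.5]
    - [[0,-6,0],[-2,1.4,-5],8.5]
    - [[0,-9,0],[-3,2.1,-7.7],8.5]
    - [[0,-12,0],[-4,2.8,-10.3],8.5]
    - [[0,-13.6,0],[-5,3.5,-12.8],8.5]
    - [[0,-13.6,0],[-6,4.2,-15.4],8.5]
    - [[0,-13.6,0],[-6.9,4.8,-17.7],8.5]
    - [[0,-13.6,0],[-7.29,5.09,-18.75],8.5]
    - [[0,-13.6,0],[-7.29,5.09,-18.75],8.5]
    - [[0,-13.6,0],[-7.29,5.09,-18.75],8.5]

```text
t: 13.87
position: [427.7, -269.3, 328.4]
orientation: [0.556, -0.438, 0.437, -0.555]
wrist_force: [0.3, -0.9, 0.5]
grip_width: 85.0
```

```bash
python3 - <<'E'
from h import *
s=cam("scene");t=cam("top")
locate("panel","panel1",(428.6,-269.3,7.5),.237,7.5,s,t)
crop(s,"p1",200,120,350,270,4)
E
python3 go.py 428.6 -269.3 179 -76.4
```

```text
panel1 2 views [ 428.6 -269.6    7.5] yaw 0.233 rms 1.62
t 14.07 turn [-0.02, 0.03, -0.02] shift cm [-0.01, 15.0, -0.04] | pos [428.9, -269.4, 329.0] F [0.2, 0.1, -1.2] w 84.9 j [0.86, 0.16, -0.43, 1.85, 0.07, 1.15, -0.92]
```

View pics/p1.png

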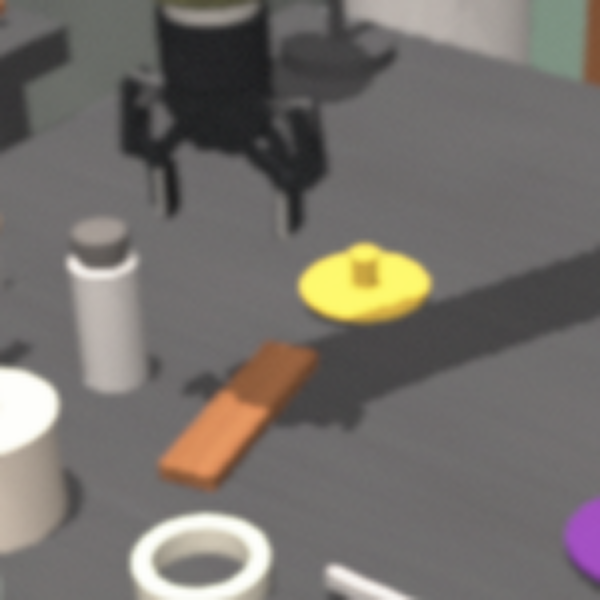

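Emit:
step_arm:
  motion:
    - [[0,0,0],[0,3,0],8.5]
    - [[0,0,0],[0,6,0],8.5]
    - [[0,0,0],[0,9,0],8.5]
    - [[0,0,0],[0,12,0],8.5]
    - [[0,0,0],[0,14,0],8.5]
    - [[0,0,0],[0,14.9,0],8.5]
    - [[0,0,0],[0,15.3,0],8.5]
    - [[0,0,0],[0,15.3,0],7]
    - [[0,0,0],[0,15.3,0],5.5]
    - [[0,0,0],[0,15.3,0],4]
    - [[0,0,0],[0,15.3,0],3]
    - [[0,0,0],[0,15.3,0],3]
    - [[0,0,0],[0,15.3,0],3]
    - [[0,0,0],[0,15.3,0],3]
  squeeze: 60

```text
t: 15.23
position: [428.8, -269.6, 177.8]
orientation: [-0.556, 0.436, -0.438, 0.556]
wrist_force: [-2.0, 1.5, 6.6]
grip_width: 43.3
```

```bash
python3 - <<'E'
from h import *
s=cam("scene")
crop(s,"p2",200,120,350,270,4)
E
python3 go.py 428.6 -269.3 330 -90
```

```text
t 15.28 turn [-0.12, 13.6, 0.11] shift cm [0.0, -15.22, 0.01] | pos [428.8, -269.6, 177.8] F [-0.9, 0.8, 7.1] w 43.1 j [0.82, 0.36, -0.4, 1.97, 0.19, 0.84, -1.01]
```

View pics/p2.png

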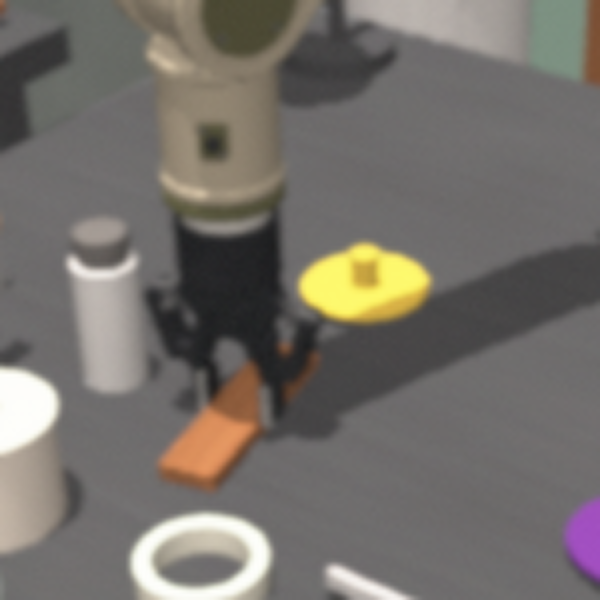

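```bash
python3 go.py 634 54 330 -90
```

```text
t 15.28 turn [-0.12, 13.6, 0.11] shift cm [-26.6, -15.23, 27.58] | pos [428.8, -269.6, 177.8] F [-0.9, 0.8, 7.1] w 43.1 j [0.82, 0.36, -0.4, 1.97, 0.19, 0.84, -1.01]
```

Emit:
step_arm:
  motion:
    - [[0,0,0],[0,-2,0],3]
    - [[0,0,0],[0,-5,0],3]
    - [[0,0,0],[0,-8.5,0],3]
    - [[0,0,0],[0,-12,0],3]
    - [[0,2,0],[-1,-15.4,1],3]
    - [[0,4,0],[-3,-15.4,3.1],3]
    - [[0,6,0],[-5.5,-15.4,5.7],3]
    - [[0,8,0],[-8,-15.4,8.3],3]
    - [[0,10,0],[-10.5,-15.4,10.9],3]
    - [[0,12,0],[-13,-15.4,13.5],3]
    - [[0,13.6,0],[-15.5,-15.4,16],3]
    - [[0,13.6,0],[-18,-15.4,18.6],3]
    - [[0,13.6,0],[-20.5,-15.4,21.2],3]
    - [[0,13.6,0],[-23,-15.4,23.8],3]
    - [[0,13.6,0],[-25,-15.4,25.9],3]
    - [[0,13.6,0],[-26.2,-15.4,27.2],3]
    - [[0,13.6,0],[-26.6,-15.4,27.58],3]
    - [[0,13.6,0],[-26.6,-15.4,27.58],3]
    - [[0,13.6,0],[-26.6,-15.4,27.58],3]

```text
t: 16.87
position: [633.4, 53.3, 330.4]
orientation: [0.5, -0.5, 0.5, -0.5]
wrist_force: [0.1, 0.4, -2.1]
grip_width: 43.2
```

```bash
python3 - <<'E'
from h import *
s=cam("scene");t=cam("top")
locate("panel","panel1",(634,54,160),0,None,s,t,30)
crop(s,"p3",220,180,420,330,4); crop(t,"p4",150,80,350,230,4)
E
python3 go.py 634 54 238 -90
```

```text
panel1 1 views [592.2  20.3 115.2] yaw -0.003 rms 2.63
t 17.07 turn [-0.02, -0.11, 0.05] shift cm [-0.15, 9.24, 0.06] | pos [633.4, 52.6, 330.4] F [-0.5, 0.4, -0.2] w 43.4 j [0.28, 0.47, -0.58, 1.5, 0.26, 1.25, -1.9]
```

View pics/p3.png

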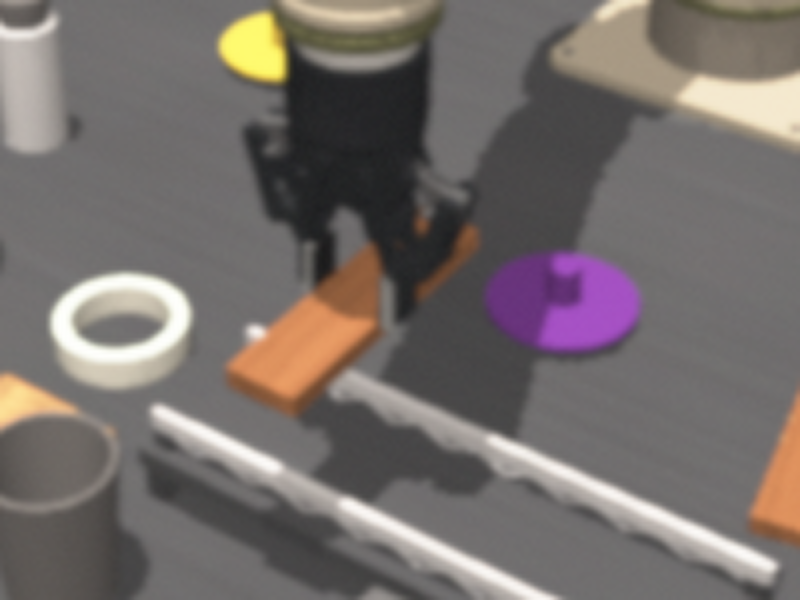

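View pics/p4.png

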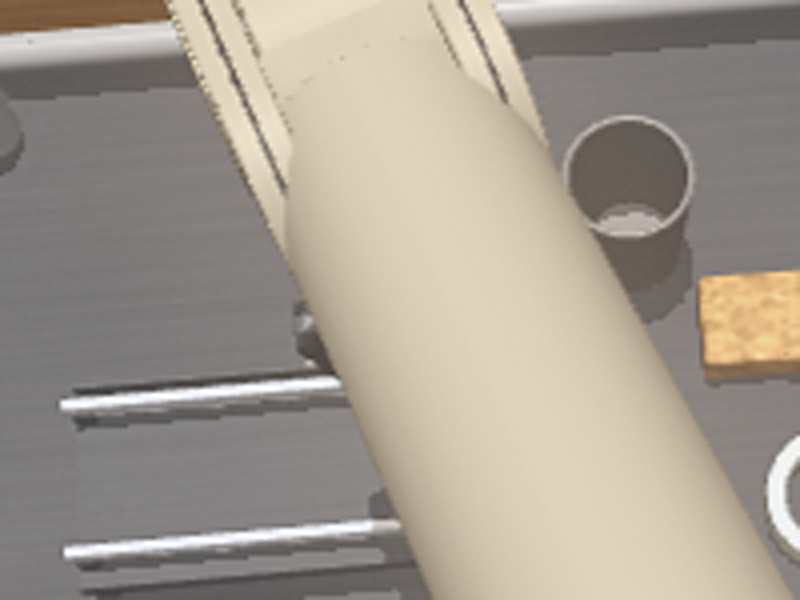

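Emit:
step_arm:
  motion:
    - [[0,0,0],[-0.1,2.5,0.06],3]
    - [[0,0,0],[-0.1,5,0.06],3]
    - [[0,0,0],[-0.1,7.2,0.06],3]
    - [[0,0,0],[-0.1,8.3,0.06],3]
    - [[0,0,0],[-0.1,8.7,0.06],3]
    - [[0,0,0],[-0.1,8.9,0.06],3]
    - [[0,0,0],[-0.1,8.9,0.06],3]

```text
t: 17.65
position: [634.5, 55.0, 242.0]
orientation: [0.5, -0.5, 0.5, -0.5]
wrist_force: [-0.6, -0.3, -1.2]
grip_width: 43.2
```

```bash
python3 - <<'E'
from h import *
s=cam("scene")
crop(s,"p5",220,180,420,330,4)
im=cv2.resize(s["color"][180:330,220:420],None,fx=4,fy=4,interpolation=cv2.INTER_CUBIC)
q=proj(s,box(180,45,-7.5,7.5)+[634,53.5,69]);q=((q-[220,180]+.5)*4).astype(np.int32)
cv2.polylines(im,[cv2.convexHull(q)],True,(0,255,0),1); cv2.imwrite("pics/p6.png",im[:,:,::-1])
E
python3 go.py 634 54 238 -90
```

```text
t 17.7 turn [-0.1, -0.01, -0.0] shift cm [0.12, 0.44, -0.07] | pos [634.7, 55.2, 242.4] F [0.1, -0.5, -0.9] w 43.4 j [0.26, 0.55, -0.55, 1.58, 0.31, 1.1, -1.94]
```

View pics/p6.png

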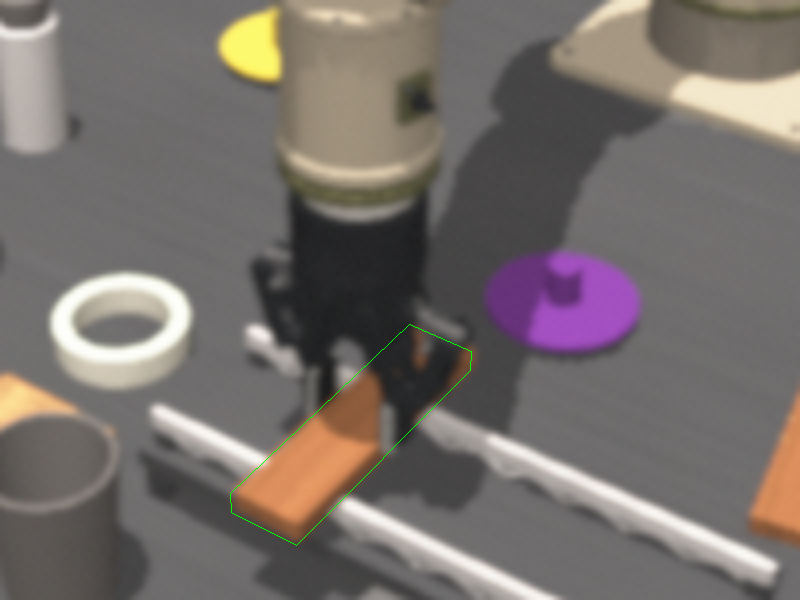

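Emit:
step_arm:
  motion:
    - [[0,0,0],[0.05,0.2,-0.06],3]
    - [[0,0,0],[0.05,0.35,-0.06],3]
    - [[0,0,0],[0.05,0.5,-0.06],3]
    - [[0,0,0],[0.05,0.55,-0.06],3]
    - [[0,0,0],[0.05,0.55,-0.06],3]

```text
t: 18.12
position: [633.9, 54.8, 237.8]
orientation: [0.5, -0.499, 0.501, -0.5]
wrist_force: [-7.1, -1.5, 15.3]
grip_width: 43.3
```

Emit:
step_arm:
  motion:
    - [[0,0,0],[0,-0.1,0],3]
    - [[0,0,0],[0,-0.1,0],5.5]
    - [[0,0,0],[0,-0.1,0],7]
    - [[0,0,0],[0,-0.1,0],7]
    - [[0,0,0],[0,-0.1,0],7.5]
    - [[0,0,0],[0,-1.5,0],8]
    - [[0,0,0],[0,-4,0],8]
    - [[0,0,0],[0,-7.5,0],8]
    - [[0,0,0],[0,-10.5,0],8]
    - [[0,0,0],[0,-12,0],8]
    - [[0,0,0],[0,-12,0],8]

```text
t: 19.03
position: [634.4, 55.3, 361.3]
orientation: [-0.498, 0.498, -0.502, 0.502]
wrist_force: [0.3, 0.6, 1.0]
grip_width: 80.0
```

```bash
python3 - <<'E'
from h import *
s=cam("scene");t=cam("top")
locate("panel","panel1",(634,54,67.5),0,67.5,s,t,30)
locate("panel","panel1",(423,262,7.5),.174,7.5,s,t,30)
crop(s,"p7",220,180,420,330,4)
E
python3 go.py 423 262 330 -80
```

```text
panel1 1 views [632.2  54.  267.5] yaw -0.002 rms 0.46
panel1 2 views [422.3 262.    7.5] yaw 0.174 rms 0.66
t 19.33 turn [0.11, -9.99, 0.0] shift cm [-20.75, 2.48, -21.03] | pos [633.4, 54.6, 354.4] F [-0.2, 0.1, -0.1] w 79.9 j [0.28, 0.45, -0.58, 1.47, 0.25, 1.3, -1.9]
```

View pics/p7.png

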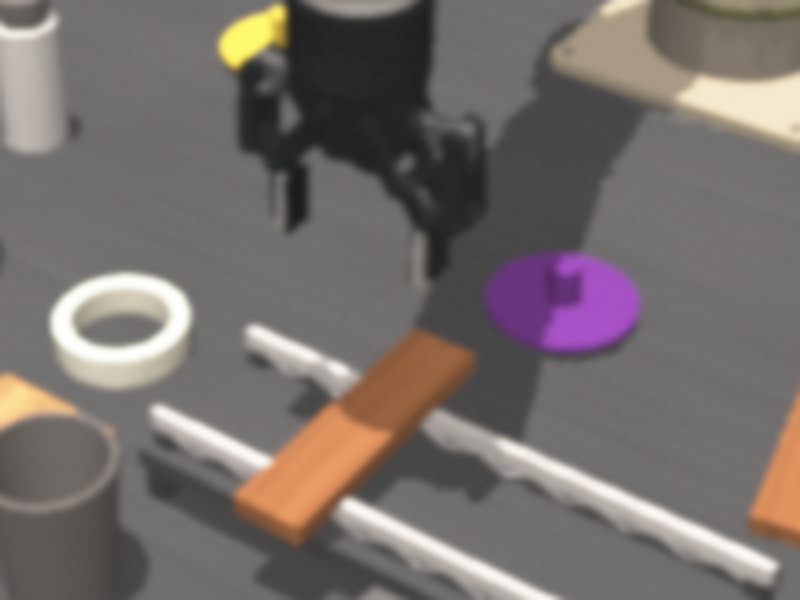

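Emit:
step_arm:
  motion:
    - [[0,-2,0],[-2,0.3,-2],8.5]
    - [[0,-4,0],[-4.5,0.6,-4.5],8.5]
    - [[0,-6,0],[-7,0.9,-7],8.5]
    - [[0,-8,0],[-9.5,1.2,-9.6],8.5]
    - [[0,-10,0],[-12,1.5,-12.1],8.5]
    - [[0,-10,0],[-14.5,1.8,-14.7],8.5]
    - [[0,-10,0],[-17,2.1,-17.2],8.5]
    - [[0,-10,0],[-19.5,2.4,-19.7],8.5]
    - [[0,-10,0],[-20.75,2.48,-21.03],8.5]
    - [[0,-10,0],[-20.75,2.48,-21.03],8.5]
    - [[0,-10,0],[-20.75,2.48,-21.03],8.5]
    - [[0,-10,0],[-20.75,2.48,-21.03],8.5]

```text
t: 20.33
position: [423.8, 261.4, 330.4]
orientation: [0.542, -0.455, 0.455, -0.541]
wrist_force: [-0.8, -0.0, -0.1]
grip_width: 84.7
```

```bash
python3 - <<'E'
from h import *
s=cam("scene");t=cam("top")
locate("panel","panel1",(634,54,67.5),0,67.5,s,t,30)
locate("panel","panel1",(423,262,7.5),.174,7.5,s,t,30)
cv2.imwrite("pics/t2.png",t["color"][:,:,::-1]);crop(s,"p8",340,200,540,350,4)
E
python3 go.py 422.8 262 177 -80
```

```text
panel1 2 views [634.   54.3  67.5] yaw -0.001 rms 0.67
panel1 2 views [424.3 262.1   7.5] yaw 0.175 rms 2.72
t 20.63 turn [0.01, -0.06, -0.0] shift cm [-0.05, 15.37, -0.09] | pos [423.8, 261.7, 330.7] F [0.1, 1.2, 0.0] w 85.2 j [0.09, 0.19, -0.8, 1.85, 0.15, 1.16, -2.16]
```

View pics/t2.png

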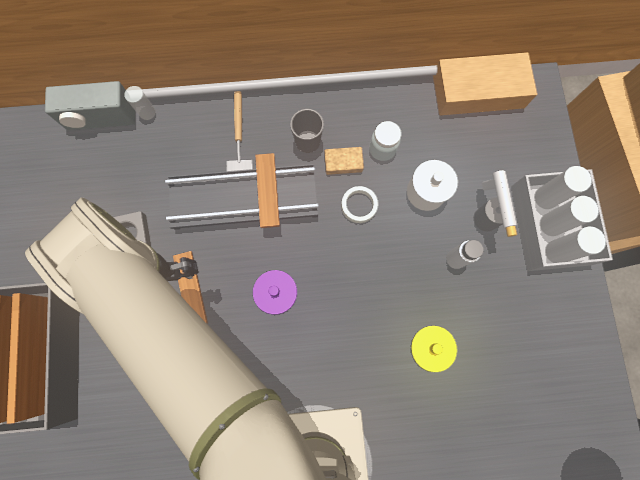

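View pics/p8.png

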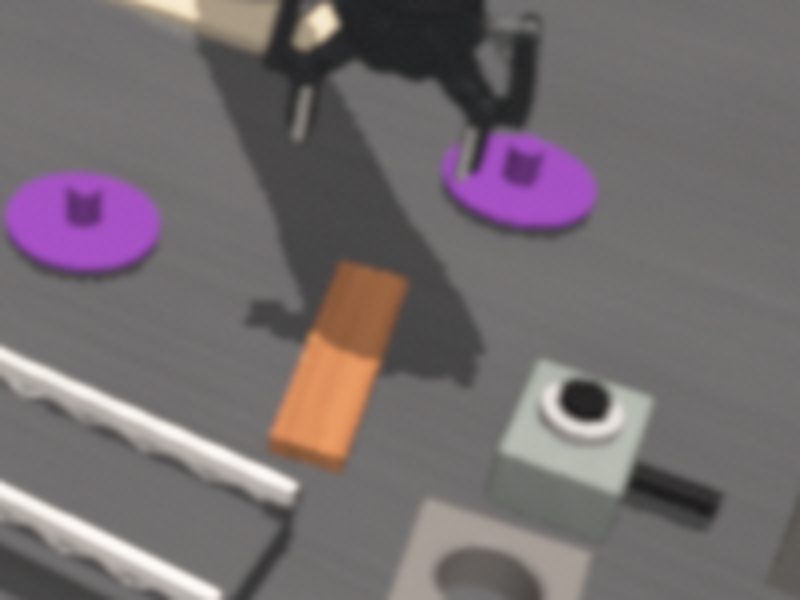

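Emit:
step_arm:
  motion:
    - [[0,0,0],[-0.05,3,-0.09],8.5]
    - [[0,0,0],[-0.05,6,-0.09],8.5]
    - [[0,0,0],[-0.05,9,-0.09],8.5]
    - [[0,0,0],[-0.05,12,-0.09],8.5]
    - [[0,0,0],[-0.05,14,-0.09],8.5]
    - [[0,0,0],[-0.05,15,-0.09],8.5]
    - [[0,0,0],[-0.05,15.37,-0.09],8.5]
    - [[0,0,0],[-0.05,15.37,-0.09],7]
    - [[0,0,0],[-0.05,15.37,-0.09],5.5]
    - [[0,0,0],[-0.05,15.37,-0.09],4]
    - [[0,0,0],[-0.05,15.37,-0.09],3]
    - [[0,0,0],[-0.05,15.37,-0.09],3]
    - [[0,0,0],[-0.05,15.37,-0.09],3]
    - [[0,0,0],[-0.05,15.37,-0.09],3]
  squeeze: 60

```text
t: 21.8
position: [422.9, 262.9, 178.7]
orientation: [-0.541, 0.454, -0.455, 0.542]
wrist_force: [-2.0, -1.2, 9.1]
grip_width: 43.4
```

```bash
python3 go.py 634 180 330 -90
```

```text
t 21.8 turn [-0.15, 9.99, -0.02] shift cm [11.83, -15.08, 19.39] | pos [422.9, 262.9, 178.7] F [-2.0, -1.2, 9.1] w 43.4 j [-0.01, 0.41, -0.72, 1.98, 0.36, 0.87, -2.32]
```

Emit:
step_arm:
  motion:
    - [[0,0,0],[0,-2,0],3]
    - [[0,0,0],[0,-5,0],3]
    - [[0,0,0],[0,-8.5,0],3]
    - [[0,0,0],[0,-12,0],3]
    - [[0,2,0],[0.6,-15.2,1],3]
    - [[0,4,0],[1.8,-15.2,3],3]
    - [[0,6,0],[3.3,-15.2,5.5],3]
    - [[0,8,0],[4.9,-15.2,8],3]
    - [[0,10,0],[6.4,-15.2,10.5],3]
    - [[0,10,0],[7.9,-15.2,13],3]
    - [[0,10,0],[9.5,-15.2,15.5],3]
    - [[0,10,0],[11,-15.2,18],3]
    - [[0,10,0],[11.7,-15.2,19.2],3]
    - [[0,10,0],[11.83,-15.2,19.39],3]
    - [[0,10,0],[11.83,-15.2,19.39],3]
    - [[0,10,0],[11.83,-15.2,19.39],3]
    - [[0,10,0],[11.83,-15.2,19.39],3]

```text
t: 23.22
position: [632.8, 180.7, 329.6]
orientation: [-0.5, 0.5, -0.5, 0.501]
wrist_force: [0.1, 0.4, -0.5]
grip_width: 43.1
```

```bash
python3 go.py 634 180 243 -90
python3 - <<'E'
from h import *
s=cam("scene")
crop(s,"p9",260,200,460,350,4)
E
```

```text
t 23.22 turn [-0.01, 0.1, -0.01] shift cm [0.08, 8.66, 0.12] | pos [632.8, 180.7, 329.6] F [0.1, 0.4, -0.5] w 43.1 j [0.11, 0.53, -0.64, 1.43, 0.32, 1.28, -2.12]
```

View pics/p9.png

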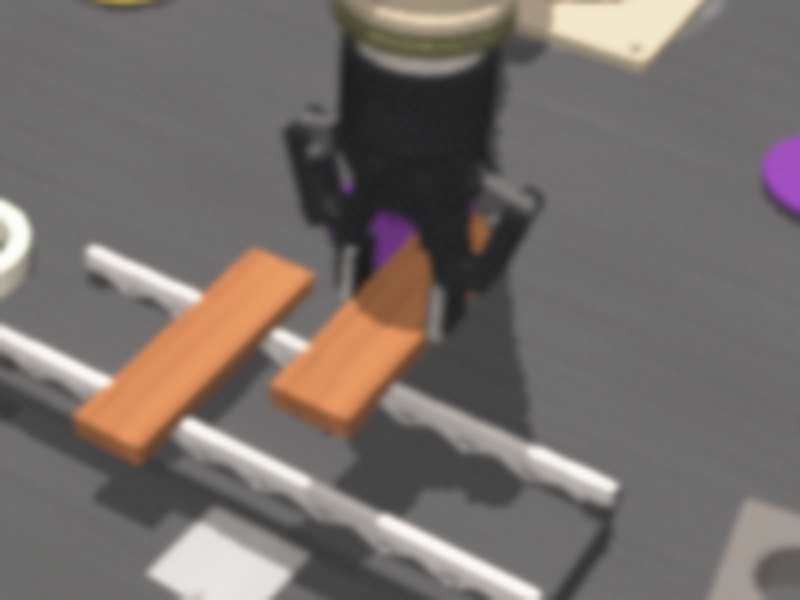

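Emit:
step_arm:
  motion:
    - [[0,0,0],[0.08,2.5,0.12],3]
    - [[0,0,0],[0.08,5,0.12],3]
    - [[0,0,0],[0.08,7.2,0.12],3]
    - [[0,0,0],[0.08,8.2,0.12],3]
    - [[0,0,0],[0.08,8.6,0.12],3]
    - [[0,0,0],[0.08,8.8,0.12],3]
    - [[0,0,0],[0.08,9,0.12],3]
    - [[0,0,0],[0.08,9.2,0.12],3]
    - [[0,0,0],[0.08,9.3,0.12],3]
    - [[0,0,0],[0.08,9.3,0.12],3]

```text
t: 24.1
position: [635.4, 179.3, 238.8]
orientation: [-0.499, 0.499, -0.501, 0.501]
wrist_force: [-5.5, -2.4, 12.1]
grip_width: 42.9
```

Emit:
step_arm:
  motion:
    - [[0,0,0],[0,-0.1,0],3]
    - [[0,0,0],[0,-0.1,0],5.5]
    - [[0,0,0],[0,-0.1,0],7]
    - [[0,0,0],[0,-0.1,0],7]
    - [[0,0,0],[0,-0.1,0],7.5]
    - [[0,0,0],[0,-1.5,0],8]
    - [[0,0,0],[0,-4,0],8]
    - [[0,0,0],[0,-7.5,0],8]
    - [[0,0,0],[0,-10.5,0],8]
    - [[0,0,0],[0,-12,0],8]
    - [[0,0,0],[0,-12,0],8]

```text
t: 25.02
position: [635.6, 179.6, 361.9]
orientation: [-0.498, 0.499, -0.501, 0.502]
wrist_force: [0.1, 0.2, 0.7]
grip_width: 79.8
```

```bash
python3 go.py 437.7 -390 390 -60
python3 - <<'E'
from h import *
s=cam("scene");t=cam("top")
locate("primer","primer",(437.7,-390,0),0,None,s,t,30)
locate("panel","panel1",(634,54,67.5),0,67.5,s,t,30)
locate("panel","panel1",(635,179,67.5),0,67.5,s,t,30)
cv2.imwrite("pics/s3.png",s["color"][:,:,::-1])
E
```

```text
t 25.02 turn [-0.42, -29.99, -0.01] shift cm [56.95, -3.07, -19.78] | pos [635.6, 179.6, 361.9] F [0.1, 0.2, 0.7] w 79.8 j [0.11, 0.51, -0.64, 1.39, 0.31, 1.33, -2.11]
primer 2 views [ 437.6 -389.8   -1.1] yaw 0.021 rms 0.5
panel1 2 views [632.8  54.5  67.5] yaw 0.001 rms 1.94
panel1 1 views [635.2 178.4  67.5] yaw 0.008 rms 0.56
```

View pics/s3.png

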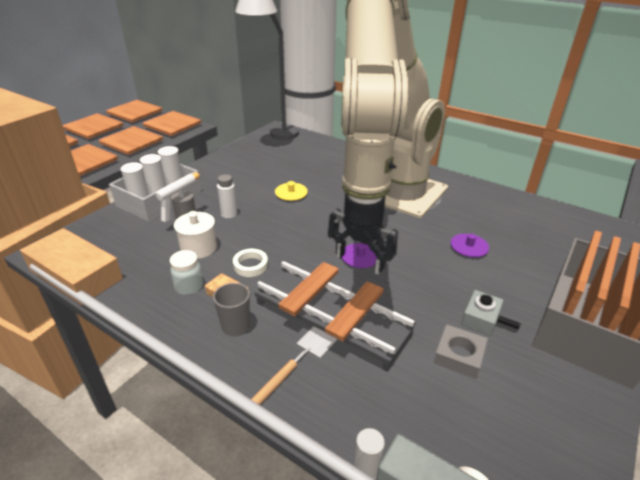

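Emit:
step_arm:
  motion:
    - [[0,-3,0],[2.5,-0.3,-0.9],8]
    - [[0,-6,0],[6,-0.6,-2.1],8]
    - [[0,-9,0],[9.5,-0.9,-3.3],8]
    - [[0,-12,0],[13,-1.2,-4.5],8]
    - [[0,-15,0],[16.5,-1.5,-5.7],8]
    - [[0,-18,0],[20,-1.8,-6.9],8]
    - [[0,-21,0],[23.5,-2.1,-8.2],8]
    - [[0,-24,0],[27,-2.4,-9.4],8]
    - [[0,-27,0],[30.5,-2.7,-10.6],8]
    - [[0,-30,0],[34,-3,-11.8],8]
    - [[0,-30,0],[37.5,-3,-13],8]
    - [[0,-30,0],[41,-3,-14.2],8]
    - [[0,-30,0],[44.5,-3,-15.4],8]
    - [[0,-30,0],[48,-3,-16.7],8]
    - [[0,-30,0],[51.5,-3,-17.9],8]
    - [[0,-30,0],[54.5,-3.07,-18.9],8]
    - [[0,-30,0],[56.5,-3.07,-19.6],8]
    - [[0,-30,0],[56.95,-3.07,-19.78],8]
    - [[0,-30,0],[56.95,-3.07,-19.78],8]
    - [[0,-30,0],[56.95,-3.07,-19.78],8]

```text
t: 27.08
position: [437.7, -389.8, 386.5]
orientation: [-0.612, 0.353, -0.353, 0.613]
wrist_force: [0.7, 0.5, -0.3]
grip_width: 80.0
```

```bash
python3 - <<'E'
from h import *
s=cam("scene");t=cam("top")
locate("primer","primer",(437.7,-390,0),0,None,s,t,30)
locate("panel","panel1",(634,54,67.5),0,67.5,s,t,30)
locate("panel","panel1",(635,179,67.5),0,67.5,s,t,30)
locate("holder","holder",(568,405.4,0),.137,0,s,t,30)
cv2.imwrite("pics/t3.png",t["color"][:,:,::-1])
crop(t,"h1",90,200,160,270,8);crop(s,"h2",430,315,500,385,8)
E
python3 go.py 437.6 -389.9 243 -60
```

```text
primer 2 views [ 438.  -390.5   -0.8] yaw -0.213 rms 2.17
panel1 2 views [632.9  54.7  67.1] yaw -0.007 rms 0.56
panel1 2 views [635.3 179.   67.5] yaw 0.006 rms 0.51
holder 2 views [569.1 405.6   0. ] yaw 0.131 rms 0.35
t 27.58 turn [0.0, 0.02, 0.01] shift cm [-0.04, 14.39, 0.05] | pos [437.4, -390.4, 386.9] F [0.9, 0.2, -0.5] w 79.8 j [1.04, 0.29, -0.47, 1.57, 0.14, 1.31, -0.5]
```

View pics/t3.png

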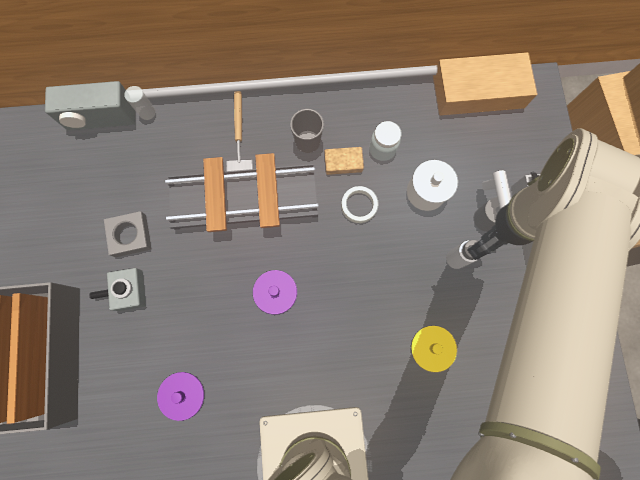

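View pics/h1.png

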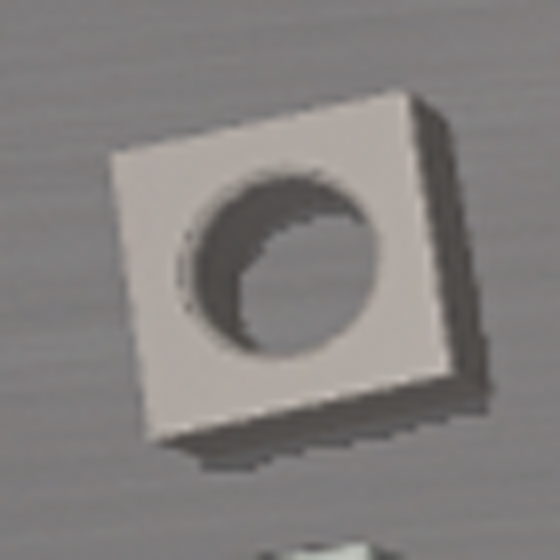

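View pics/h2.png

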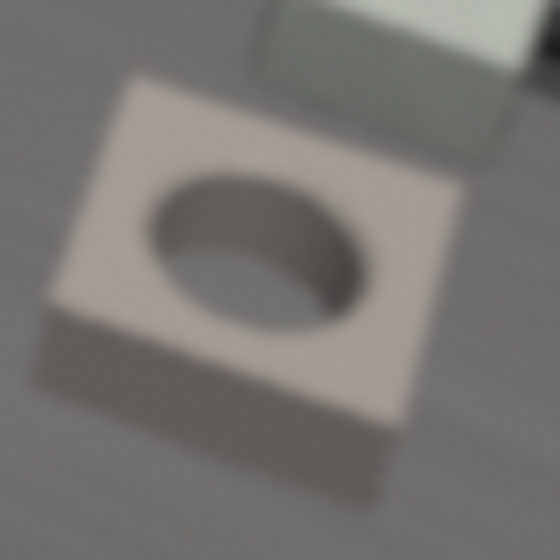

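Run:
```python
from h import *
s=cam("scene");t=cam("top")
a,b=(125.4,232.4),(461.9,346)
print(tri(t,a,s,b).round(1),plane(t,a,35).round(1),plane(s,b,35).round(1))
def corn(p,c): return plane(p,c,35)[:,:2]
T=np.array([(112,155),(407,92),(452,373),(152,438)])/8+[90,200]-.5
S=np.array([(133,80),(462,190),(400,425),(52,300)])/8+[430,315]-.5
print(corn(t,T).round(1),corn(t,T).mean(0).round(1));print(corn(s,S).mean(0).round(1))
```

```text
[569.1 406.   32. ] [[568.8 403.6  35. ]] [[571.  407.3  35. ]]
[[607.4 456. ]
 [619.  367.1]
 [530.5 354.8]
 [518.9 443.8]] [568.9 405.4]
[568.3 406.6]
```

Emit:
step_arm:
  motion:
    - [[0,0,0],[-0.04,3,0.05],8.5]
    - [[0,0,0],[-0.04,6,0.05],8.5]
    - [[0,0,0],[-0.04,9,0.05],8.5]
    - [[0,0,0],[-0.04,12,0.05],8.5]
    - [[0,0,0],[-0.04,13.6,0.05],8.5]
    - [[0,0,0],[-0.04,14.2,0.05],8.5]
    - [[0,0,0],[-0.04,14.39,0.05],8.5]
    - [[0,0,0],[-0.04,14.39,0.05],8.5]
    - [[0,0,0],[-0.04,14.39,0.05],7]
    - [[0,0,0],[-0.04,14.39,0.05],6]
    - [[0,0,0],[-0.04,14.39,0.05],6]

```text
t: 28.6
position: [437.8, -390.3, 244.1]
orientation: [0.613, -0.353, 0.354, -0.612]
wrist_force: [-0.5, -0.1, -0.1]
grip_width: 60.1
```

```bash
python3 - <<'E'
from h import *
s=cam("scene");crop(s,"q1",160,120,310,240,5)
E
python3 go.py 437.6 -389.9 243 -60
```

```text
t 28.65 turn [-0.02, 0.0, 0.09] shift cm [-0.03, 0.09, 0.0] | pos [437.8, -390.2, 243.9] F [0.7, 0.9, 0.6] w 60.1 j [1.02, 0.43, -0.45, 1.72, 0.21, 1.04, -0.55]
```

View pics/q1.png

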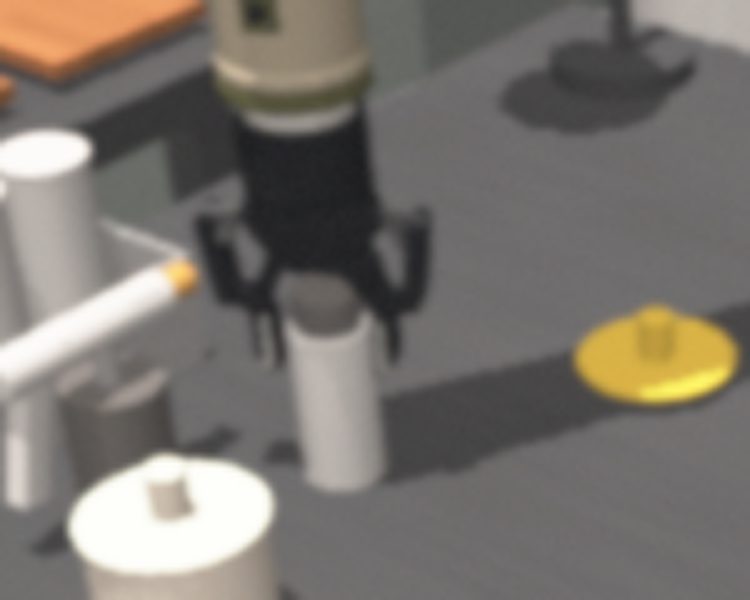

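Emit:
step_arm:
  motion:
    - [[0,0,0],[0,0,0],5]
    - [[0,0,0],[0,0,0],4]
    - [[0,0,0],[0,0,0],4]
    - [[0,0,0],[0,0,0],4]
    - [[0,0,0],[0,0,0],4]
    - [[0,0,0],[0,-1,0],4]
    - [[0,0,0],[0,-3,0],4]
    - [[0,0,0],[0,-6,0],4]
    - [[0,0,0],[0,-9,0],4]
    - [[0,0,0],[0,-12,0],4]
    - [[0,0,0],[0,-15,0],4]
    - [[0,0,0],[0,-16,0],4]
    - [[0,0,0],[0,-16,0],4]
  squeeze: 50

```text
t: 29.73
position: [438.0, -390.1, 406.2]
orientation: [0.613, -0.352, 0.355, -0.612]
wrist_force: [0.5, -0.1, -2.3]
grip_width: 48.9
```

```bash
python3 - <<'E'
from h import *
s=cam("scene");crop(s,"q2",160,90,310,210,5)
E
python3 go.py 569 405.8 400 -60
```

```text
t 29.78 turn [-0.02, 0.01, 0.1] shift cm [-62.34, 0.27, 51.18] | pos [437.6, -390.0, 403.6] F [-0.4, 0.6, -3.1] w 48.7 j [1.04, 0.28, -0.48, 1.55, 0.13, 1.34, -0.49]
```

View pics/q2.png

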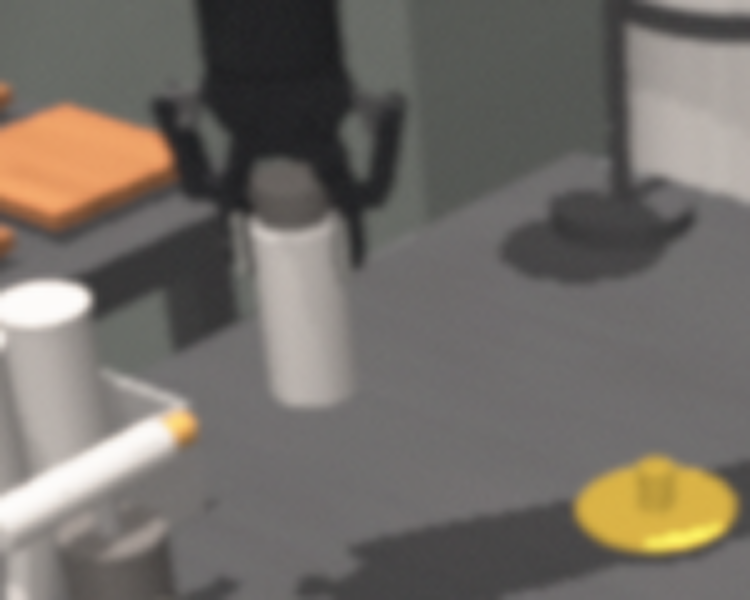

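Emit:
step_arm:
  motion:
    - [[0,0,0],[-0.6,0,0.5],4]
    - [[0,0,0],[-1.9,0,1.5],4]
    - [[0,0,0],[-3.7,0,3.1],4]
    - [[0,0,0],[-6.2,0.1,5.1],4]
    - [[0,0,0],[-8.7,0.1,7.2],4]
    - [[0,0,0],[-11.2,0.1,9.2],4]
    - [[0,0,0],[-13.7,0.1,11.3],4]
    - [[0,0,0],[-16.2,0.1,13.3],4]
    - [[0,0,0],[-18.7,0.1,15.4],4]
    - [[0,0,0],[-21.2,0.1,17.4],4]
    - [[0,0,0],[-23.7,0.1,19.4],4]
    - [[0,0,0],[-26.2,0.1,21.5],4]
    - [[0,0,0],[-28.7,0.1,23.5],4]
    - [[0,0,0],[-31.2,0.1,25.6],4]
    - [[0,0,0],[-33.7,0.1,27.6],4]
    - [[0,0,0],[-36.2,0.1,29.7],4]
    - [[0,0,0],[-38.7,0.1,31.7],4]
    - [[0,0,0],[-41.1,0.1,33.8],4]
    - [[0,0,0],[-43.6,0.1,35.8],4]
    - [[0,0,0],[-46.1,0.1,37.9],4]

```text
t: 31.45
position: [533.7, 201.3, 400.4]
orientation: [0.613, -0.354, 0.353, -0.612]
wrist_force: [-0.3, -0.2, -2.9]
grip_width: 48.7
```

Emit:
step_arm:
  motion:
    - [[0,0,0],[-2.5,0,2.05],4]
    - [[0,0,0],[-5,0,4.1],4]
    - [[0,0,0],[-7.5,0,6.15],4]
    - [[0,0,0],[-10,0,8.2],4]
    - [[0,0,0],[-12.3,0,10.1],4]
    - [[0,0,0],[-14.2,0,11.6],4]
    - [[0,0,0],[-15.5,0,12.7],4]
    - [[0,0,0],[-16.2,0,13.3],4]
    - [[0,0,0],[-16.2,0,13.3],4]
    - [[0,0,0],[-16.2,0,13.3],4]
    - [[0,0,0],[-16.2,0,13.3],4]

```text
t: 32.37
position: [569.3, 404.6, 401.6]
orientation: [0.613, -0.354, 0.354, -0.612]
wrist_force: [1.6, -0.7, -2.4]
grip_width: 49.5
```

```bash
python3 go.py 569 405.8 400 -60
python3 - <<'E'
from h import *
s=cam("scene");t=cam("top");crop(s,"q3",400,220,550,370,4);crop(t,"q4",60,150,210,280,4)
r=locate("primer","primer",(569,405.8,158),0,None,s,t,30)
E
```

```text
t 32.37 turn [0.04, -0.04, 0.05] shift cm [-0.12, 0.16, 0.03] | pos [569.3, 404.6, 401.6] F [1.6, -0.7, -2.4] w 49.5 j [-0.18, 0.63, -0.83, 1.2, 0.45, 1.49, -1.99]
primer 1 views [522.6 398.4 116.7] yaw 0.944 rms 1.12
```

View pics/q3.png

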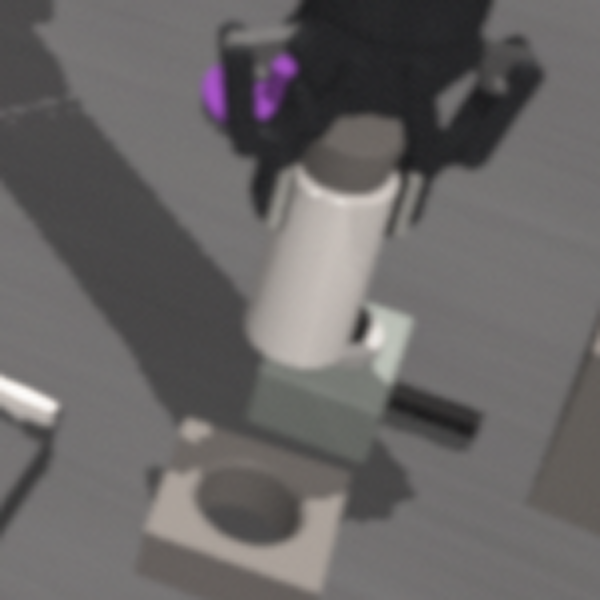

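View pics/q4.png

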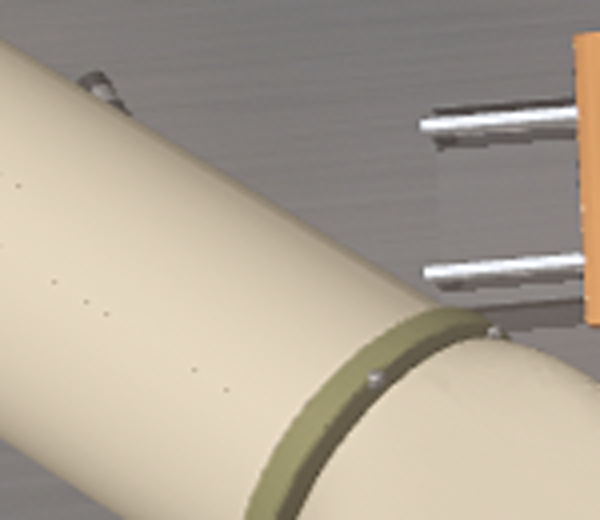

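```bash
cat > ov.py <<'E'
from h import *
def ov(x,y,z,name,u0=400,v0=220,u1=550,v1=370,k=5):
    s=cam("scene"); im=cv2.resize(s["color"][v0:v1,u0:u1],None,fx=k,fy=k,interpolation=cv2.INTER_CUBIC)
    for C,c in((cyl(25,0,105),(0,255,0)),(cyl(21,105,130),(255,0,0))):
        q=((proj(s,C+[x,y,z])-[u0,v0]+.5)*k).astype(np.int32); cv2.polylines(im,[cv2.convexHull(q)],True,c,1)
    q=((proj(s,cyl(27.5,35,35)[:60]+[569,405.8,0])-[u0,v0]+.5)*k).astype(np.int32); cv2.polylines(im,[q],True,(0,255,255),1)
    cv2.imwrite(f"pics/{name}.png",im[:,:,::-1])
E
python3 - <<'E'
from ov import *
p=ctrl.state()["position"]; ov(p[0],p[1],p[2]-243.8,"q5")
E
```

```text
(no output)
```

View pics/q5.png

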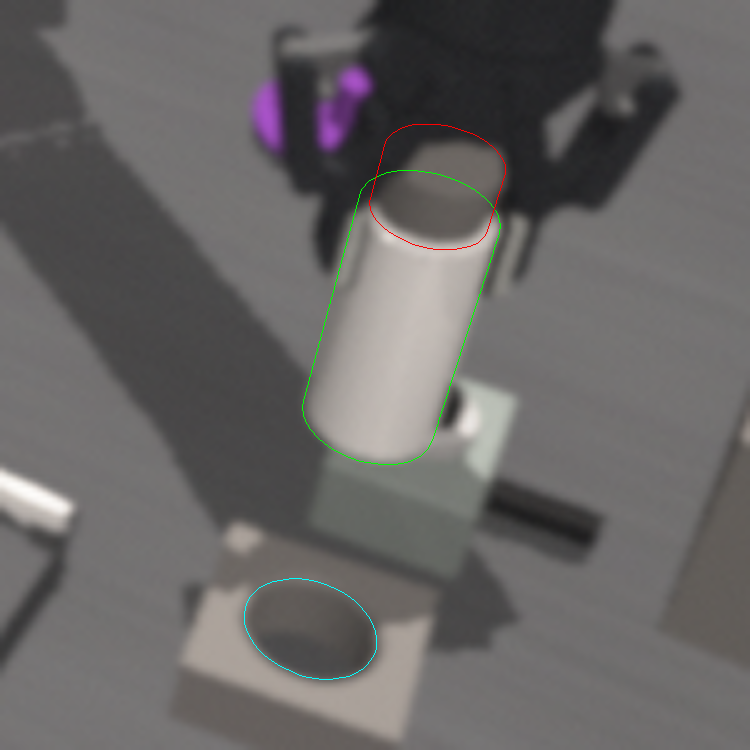

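Emit:
step_arm:
  motion:
    - [[0,0,0],[-0.07,2,0],4]
    - [[0,0,0],[-0.07,4.5,0],4]
    - [[0,0,0],[-0.07,7,0],4]
    - [[0,0,0],[-0.07,9,0],4]
    - [[0,0,0],[-0.07,10.5,0],4]
    - [[0,0,0],[-0.07,11.2,0],4]
    - [[0,0,0],[-0.07,11.2,0],4]
    - [[0,0,0],[-0.07,11.2,0],4]
    - [[0,0,0],[-0.07,11.2,0],4]

```text
t: 33.37
position: [569.3, 406.5, 291.6]
orientation: [-0.612, 0.353, -0.354, 0.613]
wrist_force: [0.2, -0.7, -1.7]
grip_width: 49.0
```

```bash
python3 go.py 569 405.3 281 -60
python3 - <<'E'
from ov import *
p=ctrl.state()["position"]; ov(p[0],p[1],p[2]-243.8,"q6",400,250,520,370,6)
t=cam("top");crop(t,"q7",60,170,210,280,4)
E
```

```text
t 33.37 turn [-0.12, -0.0, -0.02] shift cm [0.09, 1.06, -0.09] | pos [569.3, 406.5, 291.6] F [0.2, -0.7, -1.7] w 49.0 j [-0.17, 0.7, -0.8, 1.34, 0.5, 1.3, -2.03]
```

View pics/q6.png

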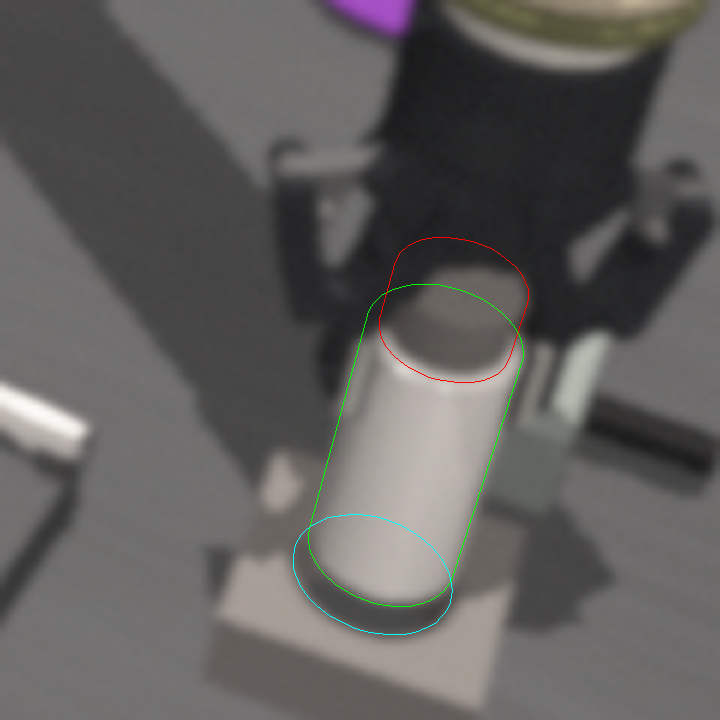

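View pics/q7.png

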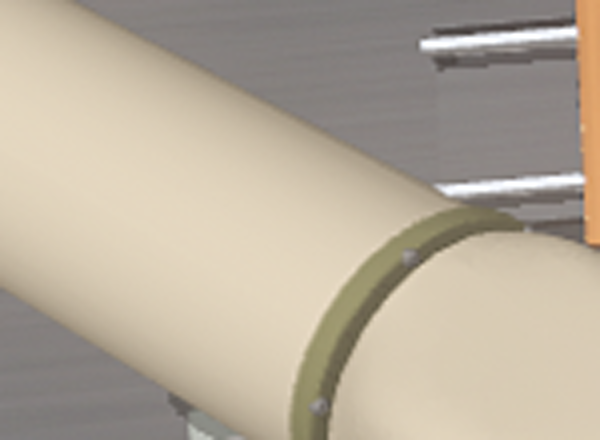

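Emit:
step_arm:
  motion:
    - [[0,0,0],[0.12,0,0],4]
    - [[0,0,0],[0.12,0,0],4]
    - [[0,0,0],[0.12,0,0],4]

```text
t: 33.72
position: [569.8, 405.0, 290.2]
orientation: [-0.612, 0.353, -0.354, 0.612]
wrist_force: [0.3, 0.3, -2.2]
grip_width: 48.8
```

```bash
for i in 1 2 3; do python3 go.py 569.8 404.6 281 -60; python3 -c "
from h import *
cam('scene')"; done
python3 - <<'E'
from ov import *
p=ctrl.state()["position"]; ov(p[0],p[1],p[2]-243.8,"q8",400,250,520,370,6)
E
```

```text
t 33.72 turn [-0.03, -0.01, 0.01] shift cm [0.04, 0.92, -0.02] | pos [569.8, 405.0, 290.2] F [0.3, 0.3, -2.2] w 48.8 j [-0.17, 0.7, -0.8, 1.34, 0.5, 1.3, -2.02]
t 33.77 turn [-0.02, -0.0, 0.01] shift cm [0.04, 0.91, -0.01] | pos [569.7, 405.0, 290.1] F [0.4, 0.8, -2.4] w 49.0 j [-0.17, 0.7, -0.8, 1.34, 0.5, 1.3, -2.02]
t 33.82 turn [-0.01, 0.0, 0.0] shift cm [0.05, 0.9, -0.01] | pos [569.6, 405.1, 290.0] F [0.3, 0.6, -3.2] w 49.1 j [-0.17, 0.7, -0.8, 1.34, 0.5, 1.3, -2.02]
```

View pics/q8.png

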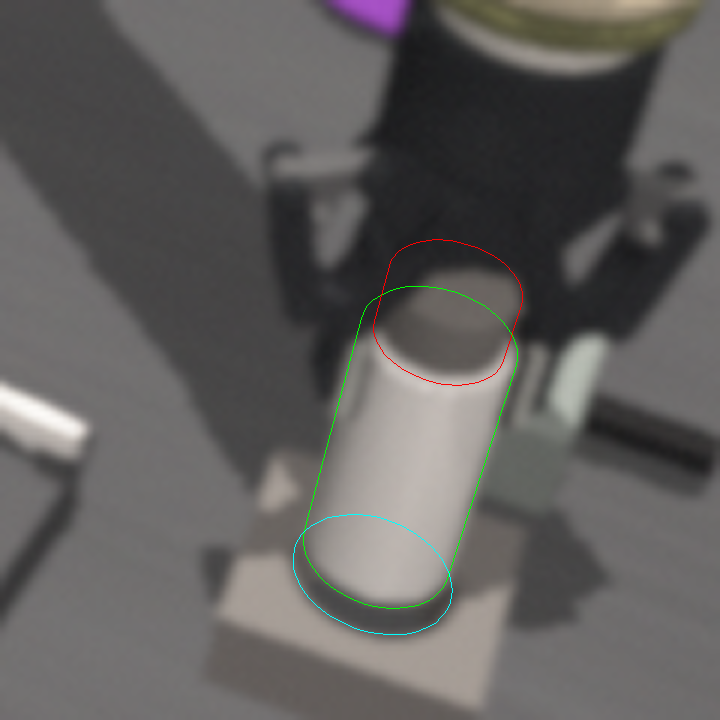

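Emit:
step_arm:
  motion:
    - [[0,0,0],[0.05,0.5,0],4]
    - [[0,0,0],[0.05,0.9,0],4]
    - [[0,0,0],[0.05,1.2,0],4]
    - [[0,0,0],[0.05,1.5,0],4]
    - [[0,0,0],[0.05,1.7,0],4]
    - [[0,0,0],[0.05,1.7,0],4]

```text
t: 34.42
position: [569.8, 404.5, 272.1]
orientation: [0.613, -0.354, 0.353, -0.612]
wrist_force: [-0.7, 0.2, -2.3]
grip_width: 49.1
```

```bash
python3 go.py 569.8 404.6 244 -60
python3 - <<'E'
from ov import *
p=ctrl.state()["position"]; ov(p[0],p[1],p[2]-243.8,"q9",400,250,520,370,6)
E
```

```text
t 34.42 turn [0.05, 0.01, 0.01] shift cm [-0.0, 2.81, 0.01] | pos [569.8, 404.5, 272.1] F [-0.7, 0.2, -2.3] w 49.1 j [-0.17, 0.72, -0.79, 1.36, 0.51, 1.28, -2.03]
```

View pics/q9.png

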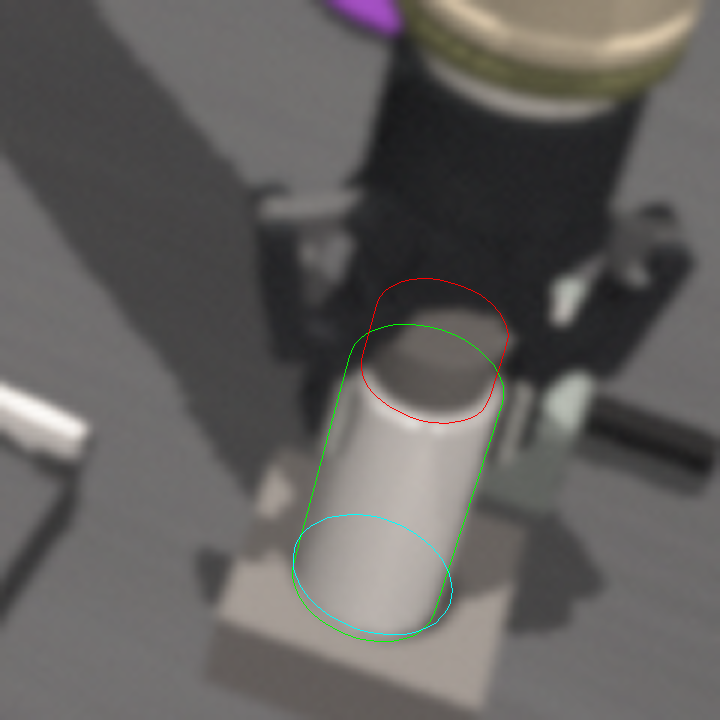

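Emit:
step_arm:
  motion:
    - [[0,0,0],[0,0.5,0],4]
    - [[0,0,0],[0,1,0],4]
    - [[0,0,0],[0,1.5,0],4]
    - [[0,0,0],[0,2,0],4]
    - [[0,0,0],[0,2.4,0],4]
    - [[0,0,0],[0,2.7,0],4]
    - [[0,0,0],[0,2.9,0],4]
    - [[0,0,0],[0,2.95,0],4]
    - [[0,0,0],[0,2.95,0],4]

```text
t: 35.22
position: [570.0, 404.8, 243.9]
orientation: [-0.612, 0.353, -0.354, 0.613]
wrist_force: [-0.6, 0.2, 1.1]
grip_width: 48.5
```

Emit:
step_arm:
  motion:
    - [[0,0,0],[0,0,0],5.5]
    - [[0,0,0],[0,0,0],7]
    - [[0,0,0],[0,0,0],8]
    - [[0,0,0],[0,0,0],8]
    - [[0,0,0],[0,-2,0],8]
    - [[0,0,0],[0,-5,0],8]
    - [[0,0,0],[0,-9,0],8]
    - [[0,0,0],[0,-13,0],8]
    - [[0,0,0],[0,-15,0],8]
    - [[0,0,0],[0,-15,0],6]
    - [[0,0,0],[0,-15,0],3]

```text
t: 36.13
position: [569.8, 404.9, 394.8]
orientation: [-0.612, 0.353, -0.354, 0.613]
wrist_force: [-0.1, 0.2, -1.3]
grip_width: 57.8
```

```bash
python3 go.py 432 408.5 330 -60
python3 - <<'E'
from ov import *
ov(569,405.8,0,"q10",400,250,520,370,6)
E
```

```text
t 36.13 turn [-0.15, 0.0, -0.01] shift cm [-7.2, 6.45, -11.77] | pos [569.8, 404.9, 394.8] F [-0.1, 0.2, -1.3] w 57.8 j [-0.17, 0.63, -0.83, 1.21, 0.45, 1.48, -1.99]
```

View pics/q10.png

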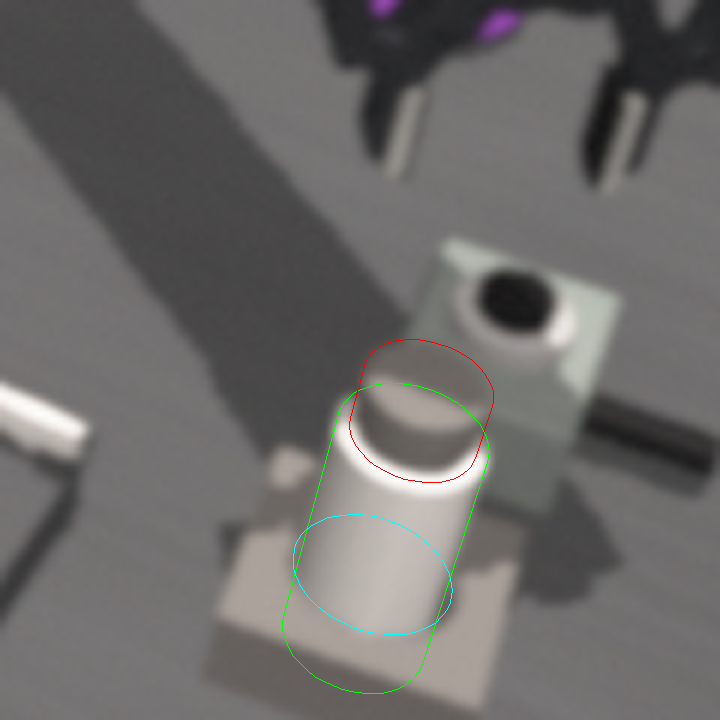

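Emit:
step_arm:
  motion:
    - [[0,0,0],[-1.2,1,-2],2]
    - [[0,0,0],[-2.6,2.3,-4.3],1]
    - [[0,0,0],[-4.2,3.7,-6.8],0]
    - [[0,0,0],[-5.7,5.1,-9.3],0]
    - [[0,0,0],[-6.8,6.1,-11.1],0]
    - [[0,0,0],[-7.2,6.45,-11.77],0]
    - [[0,0,0],[-7.2,6.45,-11.77],0]
    - [[0,0,0],[-7.2,6.45,-11.77],0]

```text
t: 36.85
position: [432.7, 407.7, 328.5]
orientation: [0.613, -0.354, 0.354, -0.612]
wrist_force: [0.6, -0.4, 0.5]
grip_width: -0.2
```

```bash
python3 - <<'E'
from ov import *
s=cam("scene");t=cam("top")
locate("panel","panel1",(634,54,67.5),0,67.5,s,t,30)
locate("panel","panel1",(635,179,67.5),0,67.5,s,t,30)
cv2.imwrite("pics/t4.png",t["color"][:,:,::-1]);crop(s,"b1",420,200,540,350,5);crop(s,"b2",150,190,300,300,5)
E
python3 go.py 432 408.5 240 -60
```

```text
panel1 2 views [633.7  54.9  67.5] yaw -0.0 rms 0.41
panel1 2 views [635.  179.4  67.5] yaw -0.001 rms 0.39
t 37.15 turn [-0.02, -0.05, -0.01] shift cm [-0.07, 8.9, -0.04] | pos [432.7, 408.0, 329.0] F [-0.5, 0.3, -0.5] w 0.1 j [-0.13, 0.47, -0.9, 1.6, 0.38, 1.26, -2.15]
```

View pics/t4.png

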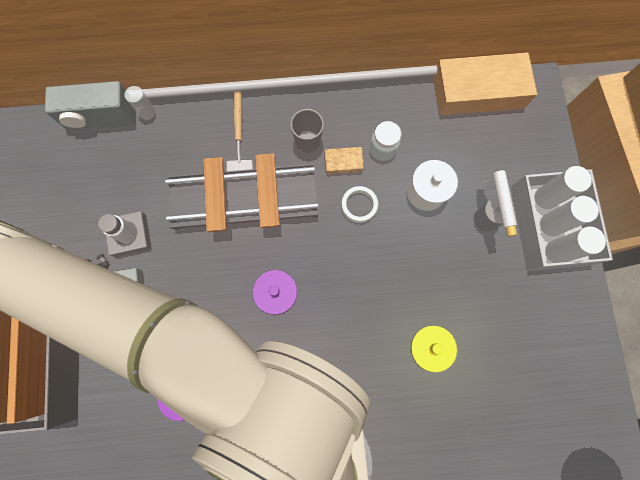

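View pics/b1.png

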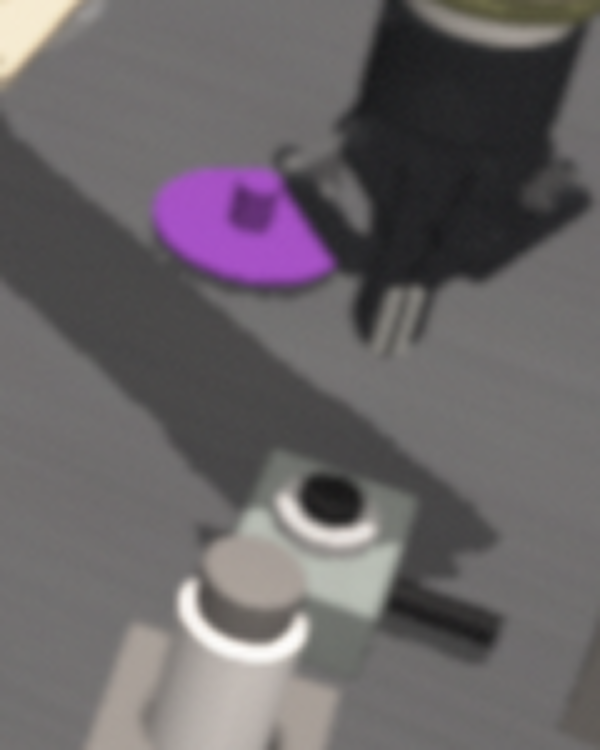

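View pics/b2.png

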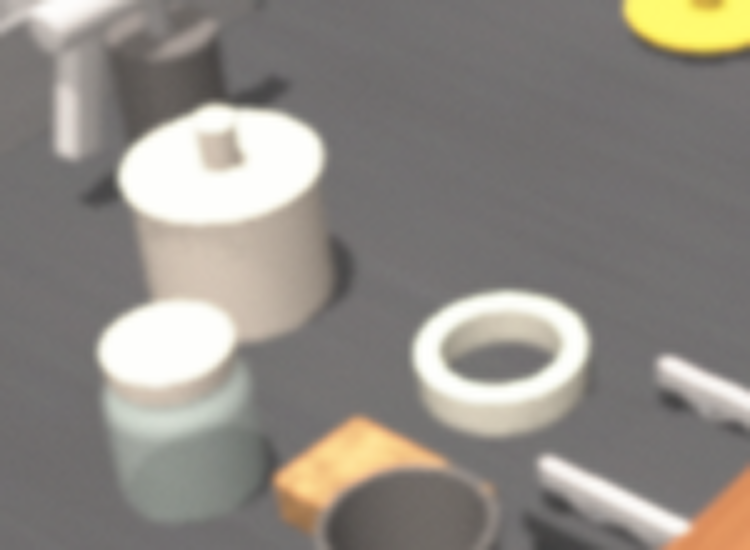

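Run:
```python
from ov import *
s=cam("scene");t=cam("top")
im=cv2.resize(t["color"][190:270,80:170],None,fx=7,fy=7,interpolation=cv2.INTER_CUBIC)
for C,c in((cyl(25,0,105),(0,255,0)),(cyl(21,105,130),(255,0,0)),(cyl(50,0,0),(0,0,0))):
    q=((proj(t,C+[569.3,405.5,0])-[80,190]+.5)*7).astype(np.int32); cv2.polylines(im,[cv2.convexHull(q)],True,c,1)
cv2.imwrite("pics/b3.png",im[:,:,::-1])
im=cv2.resize(t["color"][150:220,390:470],None,fx=8,fy=8,interpolation=cv2.INTER_CUBIC)
for C,c in((cyl(53,80,85),(0,255,0)),(cyl(50,0,80),(255,0,0)),(cyl(12,85,115),(0,0,255))):
    q=((proj(t,C+[615,-341,0])-[390,150]+.5)*8).astype(np.int32); cv2.polylines(im,[cv2.convexHull(q)],True,c,1)
cv2.imwrite("pics/b4.png",im[:,:,::-1])
```

```text
(no output)
```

View pics/b3.png

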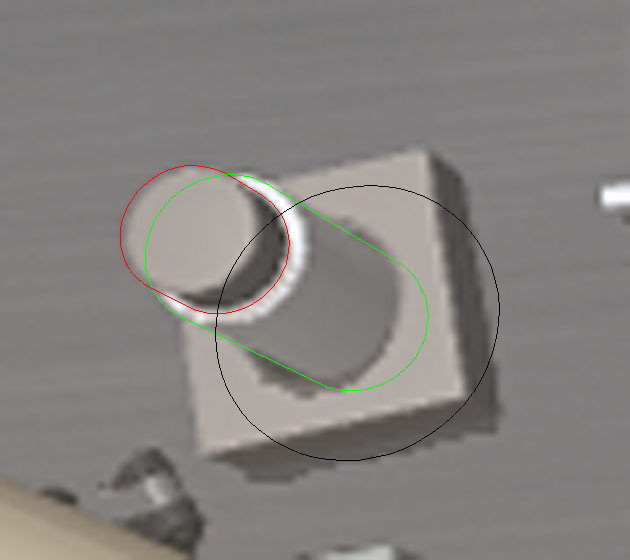

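View pics/b4.png

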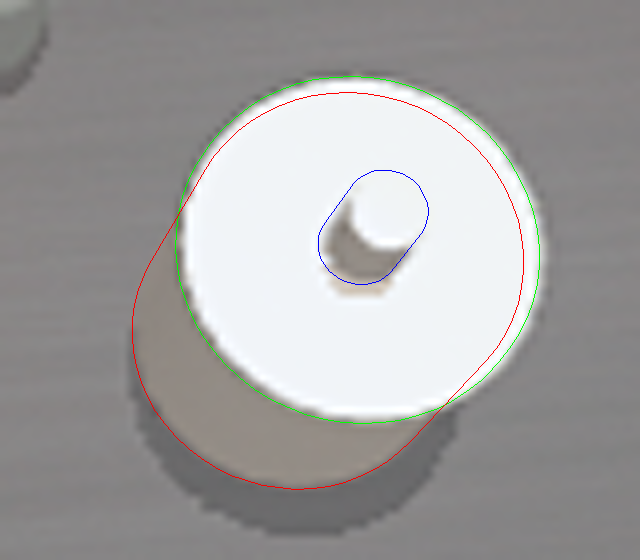

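Emit:
step_arm:
  motion:
    - [[0,0,0],[-0.07,2.5,-0.04],0]
    - [[0,0,0],[-0.07,5,-0.04],0]
    - [[0,0,0],[-0.07,7.5,-0.04],0]
    - [[0,0,0],[-0.07,8.6,-0.04],0]
    - [[0,0,0],[-0.07,8.9,-0.04],0]
    - [[0,0,0],[-0.07,8.9,-0.04],0]

```text
t: 37.75
position: [431.3, 408.6, 239.9]
orientation: [0.613, -0.354, 0.353, -0.612]
wrist_force: [-1.8, -0.8, 2.0]
grip_width: 0.2
```

```bash
python3 - <<'E'
from ov import *
s=cam("scene");crop(s,"b5",440,240,540,340,6)
E
python3 go.py 432 408.5 232 -60
```

```text
t 37.8 turn [-0.04, 0.01, -0.01] shift cm [0.07, 0.89, 0.03] | pos [431.4, 408.9, 240.9] F [-0.2, -0.2, 0.8] w -0.3 j [-0.17, 0.56, -0.85, 1.69, 0.46, 1.11, -2.21]
```

View pics/b5.png

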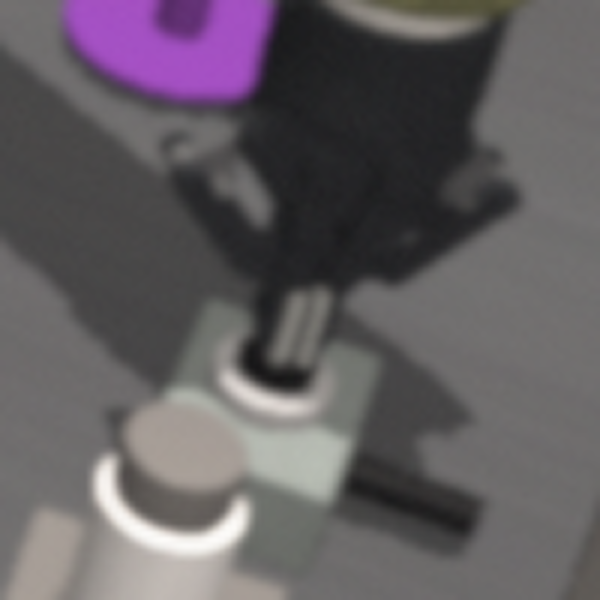

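Emit:
step_arm:
  motion:
    - [[0,0,0],[0.07,0.3,0.03],0]
    - [[0,0,0],[0.07,0.6,0.03],0]
    - [[0,0,0],[0.07,0.8,0.03],0]
    - [[0,0,0],[0.07,0.8,0.03],0]

```text
t: 38.13
position: [432.1, 409.0, 234.4]
orientation: [-0.611, 0.353, -0.354, 0.613]
wrist_force: [-4.2, -3.3, 17.2]
grip_width: -0.0
```

Emit:
step_arm:
  motion:
    - [[0,0,0],[0,0.2,0],0]
    - [[0,0,0],[0,0.4,0],0]
    - [[0,0,0],[0,0.4,0],0]

```text
t: 38.38
position: [432.0, 409.5, 233.7]
orientation: [-0.611, 0.352, -0.355, 0.613]
wrist_force: [-13.0, -15.4, 52.1]
grip_width: 0.2
```

Run:
```python
from ov import *
s=cam("scene");crop(s,"b6",440,240,540,340,6)
print(ctrl.state()["wrist_force"],ctrl.state()["position"])
```

```text
[-12.50659093 -16.28079685  52.49720926] [431.9671588  409.46887436 233.65640478]
```

View pics/b6.png

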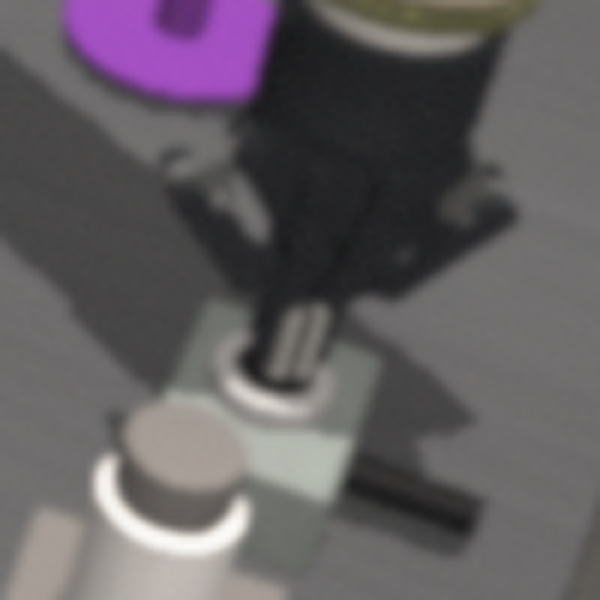

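Emit:
step_arm:
  motion:
    - [[0,0,0],[0,-0.3,0],0]
    - [[0,0,0],[0,-0.6,0],0]
    - [[0,0,0],[0,-0.6,0],0]
    - [[0,0,0],[0,-0.6,0],0]

```text
t: 38.77
position: [432.2, 408.8, 235.1]
orientation: [-0.611, 0.353, -0.354, 0.613]
wrist_force: [0.7, 3.3, 4.8]
grip_width: 0.0
```

Emit:
step_arm:
  motion:
    - [[0,0,0],[0,-0.2,0],0]
    - [[0,0,0],[0,-0.2,0],0]
    - [[0,0,0],[0,-0.2,0],0]

```text
t: 39.02
position: [432.0, 408.3, 236.1]
orientation: [-0.612, 0.353, -0.354, 0.613]
wrist_force: [0.6, 3.1, 3.4]
grip_width: -0.3
```

Emit:
step_arm:
  motion:
    - [[0,0,0],[0,-0.2,0],0]
    - [[0,0,0],[0,-0.2,0],0]
    - [[0,0,0],[0,-0.2,0],0]

```text
t: 39.27
position: [431.9, 408.0, 237.8]
orientation: [0.612, -0.354, 0.354, -0.612]
wrist_force: [0.9, 1.6, 3.0]
grip_width: 0.1
```

Emit:
step_arm:
  motion:
    - [[0,0,0],[0,-1.5,0],0]
    - [[0,0,0],[0,-4,0],0]
    - [[0,0,0],[0,-8,0],0]
    - [[0,0,0],[0,-12,0],0]
    - [[0,0,0],[0,-15,0],0]
    - [[0,0,0],[3,-16,0],0]
    - [[0,0,0],[6,-16,0],0]
    - [[0,0,0],[9,-16,0],0]
    - [[0,0,0],[12,-16,0],0]
    - [[0,0,0],[15,-16,0],0]
    - [[0,0,0],[17,-16,0],0]
    - [[0,0,0],[17,-16,0],0]
    - [[0,0,0],[17,-16,0],0]

```text
t: 40.35
position: [517.2, 259.5, 398.1]
orientation: [0.612, -0.354, 0.354, -0.611]
wrist_force: [0.1, 1.2, 0.7]
grip_width: -0.1
```

Run:
```python
from ov import *
s=cam("scene");t=cam("top")
locate("panel","panel1",(634,54,67.5),0,67.5,s,t,30)
locate("panel","panel1",(635,179,67.5),0,67.5,s,t,30)
cv2.imwrite("pics/t5.png",t["color"][:,:,::-1]);cv2.imwrite("pics/s5.png",s["color"][:,:,::-1]);print(ctrl.state()["qd"].round(3),ctrl.state()["t"])
crop(s,"b7",420,250,540,370,6)
```

```text
panel1 2 views [633.2  54.6  67.5] yaw -0.003 rms 0.64
panel1 2 views [634.6 179.1  67.5] yaw -0.002 rms 0.44
[ 0.002 -0.     0.005 -0.     0.    -0.002  0.003] 40.65
```

View pics/t5.png

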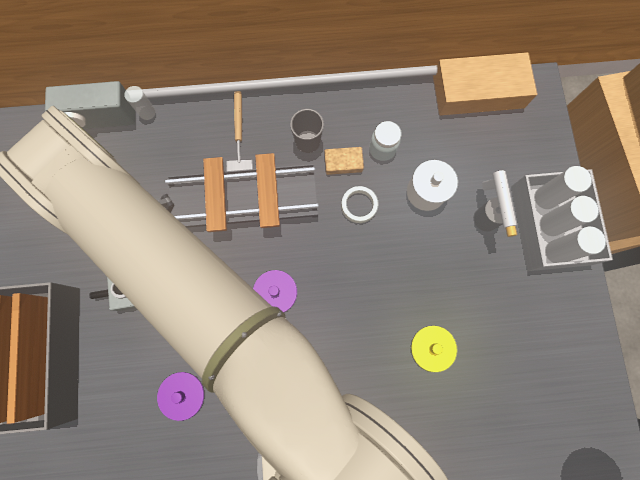

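View pics/s5.png

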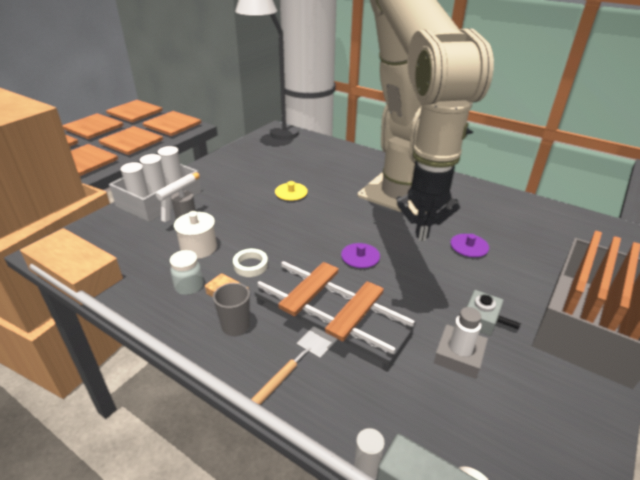

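View pics/b7.png

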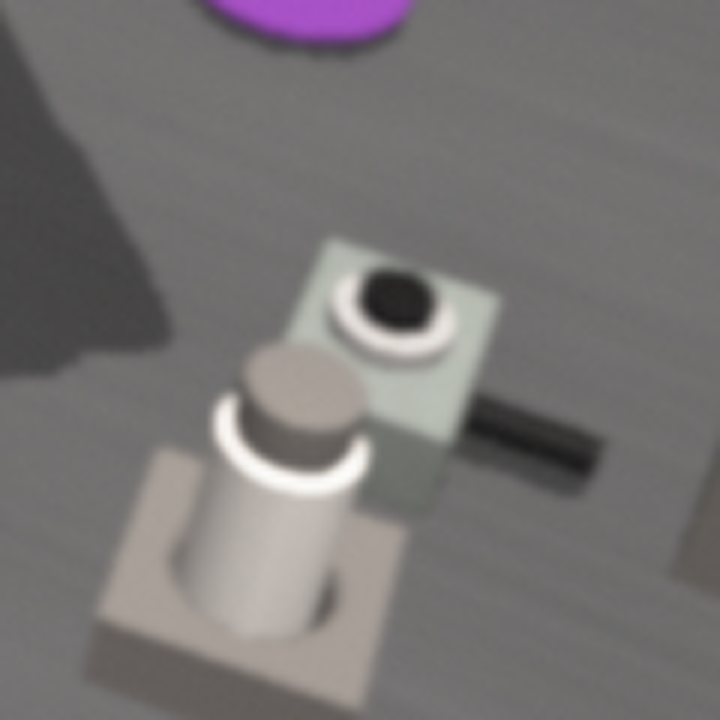

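Run:
```python
from ov import *
s=cam("scene");t=cam("top")
print(tri(t,(107.0,222.6),s,(470.5,314.2)).round(1), tri(t,(107.0,223.5),s,(470.5,314.2)).round(1))
```

```text
[569.2 405.2 127.9] [567.7 405.3 126.8]
```

```bash
python3 -c "
from plant import ctrl
print(ctrl.close_job())"
```

```text
the job is handed in; nothing more can be done
None
```

I finished all the steps in order and handed the job in at about 41 s. Handing in gives no verdict, so what follows rests on my own checks.

- **Lid:** I put the white lid on the tub and pressed it down with about 30 N. It stopped at the seated height, and it looks level and centred in both views.
- **Panels:** Only two panels were on the table. They lie across both rails at about (633, 55) and (635, 179) mm, with the rack's centre line at x ≈ 634. They are square to within 0.01 rad, and their centres are about 124 mm apart.
- **Primer can:** It stands upright in the bore, centred to about 1–2 mm. Its top measured 127–128 mm against a nominal 130. The cameras also read the rails about 3 mm low, so I take the can to be right down.
- **Button:** I pressed it to its stop. It reached 52 N, with no further travel. It pushed back with about 5 N just after I eased off, falling to about 3 N as I withdrew. In the last picture it is up again.
- **Other things:** The bystanders and the purple and yellow look-alike lids look unmoved, and I saw nothing knocked aside. The arm is clear of everything.

No check failed. The one disagreement was between the two cameras and the arm, of 1–3 mm, which is about what the calibration allows.

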